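# Lock the objective cell into its bayonet mount

### The job

Lift the black objective cell out of its leaning cradle and stand it upright in the bore of the bayonet mount, then turn it gently back and forth until its lugs find the hidden slots and it drops fully home. Turn it clockwise as far as it goes to lock it, then push the mount's keeper slide fully in over the cell's flange. Leave the other parts on the cork where they stand and let go of everything.

Things in the scene. Friction and masses are not known exactly. Their poses are not given: they have to be found in the camera images.
- cell: Black anodised objective cell, free, about 220 g. Its z axis is its optical axis, pointing out of its top; its origin is the centre of the underside of its flange (the seating face). Flange 64 mm across, z 0 to 5 mm; barrel above it to z 45 mm; spigot and lugs below it to z -36 mm. It starts in the cradle leaning 30 deg from vertical. A half turn about z makes no difference to the fit.
- cell_grip (a point): On the cell's axis, 28 mm above the flange's underside: where to grip. The barrel is round, 38 mm across, with two flat pads 22 mm wide facing the cell's +y and -y, 38 mm apart: close the fingers along the cell's y axis, fingertips above the flange (top at z 5 mm). Axes as the cell's.
- cell_lugs (a point): On the cell's axis, 26 mm below the flange's underside, level with the lugs' lower faces. Two opposite lugs point along the cell's +x and -x, 36 mm over both, 8 mm wide, 6 mm thick. The spigot is 20 mm across and goes on 10 mm below this point, its last 6 mm tapered. Axes as the cell's.
- cradle: Fixed wooden cradle on an aluminium foot 110 x 100 mm; origin at the centre of the foot's underside, on the cork. Its square top face, 84 x 84 mm, slopes 30 deg and looks up and along the cradle's -x, roughly towards the robot. The flange lies on that face, the spigot in a 40 mm hole square to it: the cell comes out along its own leaning axis, 40 mm to be clear.
- cradle_seat (a point): Centre of the sloping top face of the cradle, where the underside of the cell's flange rests at the start. Axes as the cradle's.
- mount: Fixed bayonet mount: aluminium base plate 150 x 100 x 10 mm (x -97 to +53, y -50 to +50 mm), z up, origin on the underside straight below the bore's axis. On it a round dark steel socket, 68 mm outside, its rim 54 mm above the origin, with a bore 42 mm across and 44 mm deep.
- seat (a point): Centre of the socket's rim, 54 mm above the mount's origin: where the cell's origin lies when it is home, flange on the rim. Axes as the mount's: they tell nothing of where the slots are.
- ledge (a point): On the bore's axis, 12 mm below the rim: top of a 6 mm thick ledge with a 24 mm opening for the spigot and two opposite slots, 15 mm wide, for the lugs. The ring is clamped at an unknown angle: the slots' line is turned 0 to 0.7 rad anticlockwise (from above) from the mount's x. Lugs on the ledge: cell 14 mm above home; lugs within about 0.1 rad of the slots: it can drop. Axes as the mount's.
- camring (a joint): Cam ring under the ledge, turned by the cell's lugs once they have dropped. 0 = open, grows clockwise seen from above, stops at 0.40 rad = locked, lugs under the ledge. Lugs have up to 0.25 rad of play in its pockets, so from where it dropped the cell turns 0.40 to 0.90 rad clockwise to the stop. Friction 0.08 N m; stays where left.
- keeper (a joint): Steel keeper slide at the mount's -x side: 0 = out, grows as it slides along the mount's +x towards the cell, stops at 0.020 m = fully in. Its tongue, 12 mm wide, 62 to 68 mm above the mount's origin, then reaches 6 mm over the cell's flange. Friction about 3 N; stays where left.
- keeper_tab (a point): Upright tab of the keeper, moving with it: 8 mm thick along x, 26 mm wide along y, standing 64 to 96 mm above the mount's origin; this point is its middle in x and y, 85 mm above the mount's origin. Axes as the mount's. Push it along +x, or pinch it.
- pedestal (a point): Middle of the top of the fixed block that carries the keeper, 60 mm above the mount's origin; the block is 44 mm along the mount's x and 30 mm along y. Axes as the mount's.
- lens_disk: Bystander: quartz lens disk, 52 mm diameter, 10 mm thick, lying flat; origin at the centre of its underside.
- focus_sleeve: Bystander: brass sleeve, 44 mm diameter, 55 mm tall, upright; origin at the centre of its underside.
- spacer_ring: Bystander: white ceramic ring, 48 mm diameter, 12 mm tall, flat; origin at the centre of its underside.
- collimator: Bystander: steel tube, 36 mm diameter, 95 mm tall, upright; origin at the centre of its underside.
Mind the look-alikes: they are no part of the job. Leave any orange or turquoise look-alike of the cradle alone.

How it is judged:
By the outcome, as a careful person would: the job done as asked, in the order asked, and still so for the second after the job is handed in, with the robot touching nothing.
It also fails if it takes over 72 s, if anything falls off the work surface, if the arm or the gripper's body presses on something with over 40 N, if the wrist force passes 120 N, or if a joint passes its speed limit or range.

### The arm

A 6-joint arm with a two-finger parallel gripper is mounted at the origin on the work surface. World frame = base frame: x ahead of the robot, y to its left, z up, the work surface at z = 0. Lengths are in m, angles in rad, forces in N, time in s.
With the tool pointing down it reaches from about 0.25 to 0.8 m from the base axis. Payload 3.9 kg.
Tool frame: the origin (TCP) lies midway between the tips of the shut fingers; the grasp point (between the pads) lies 19 mm behind it; x points along the fingers, y is the direction in which the jaws open and shut, and the axes are right-handed (so a half turn about x gives the same grasp; the last joint's range is limited). The gripper opens to 85 mm and grips with 20 to 120 N. Pads are 22 mm wide; open, the fingers measure 114 mm over their backs; the gripper's body (76 mm by 85 mm) begins 54 mm behind the grasp point. The pads swing forward as they close: fully open they stand 13 mm farther back than shut.
Start: joints at [1.33, 0.26, -0.138, 1.173, 0, 1.571], TCP at [0.125, 0.51, 0.231] pointing down, gripper open.
Joint ranges: [-2.78, 2.78], [-0.83, 1.72], [-1.28, 1.37], [-1.9, 2.12], [-1.57, 1.48], [-3.14, 3.14]. Speed limits (rad/s): [2.57, 2.57, 3.14, 3.14, 3.14, 3.14].

### API

Orientations are given as a unit quaternion [w, x, y, z].
In Python, from plant import arm gives the robot as it stands. The module is installed in compiled form; this text tells all that it offers.
- The arm moves only by the tool jog_arm, never from a script. Its arguments are lists of equal length, an entry for each row: "delta_pos": the shift along the world's x, y, z in mm, a list of three; "angular": the turn, a rotation vector about the world's x, y, z in rad, a list of three; "hand": the closure, from 0 (fully open) to 1 (shut). A call has exactly 10 rows; each row is the pose to reach, as a shift and turn from the pose commanded when the call began; what a row does not reach only later rows make up. A row lasts 1/8 s, in which the tool goes at most 62.5 mm and 10.7 degrees, less where a joint would pass 70% of its speed; a pose out of reach is approached as far as the arm can. A call with a gripper value outside its range is refused whole. The fingers move at their own pace and stop on an object; the grip force is fixed at half the most. Time passes only in rows, so rows that repeat a pose let the fingers close, or fill a call up. It gives the time, the measured TCP pose, the force and the opening at its end, in the units of the state.
- arm.observe(): the state, without advancing time (a new reading comes with each control period).
- arm.read_camera(name): name is "scene" or "top"; returns a dict with "color" (420x560x3 uint8, red, green, blue), "vertical_fov" (degrees; the focal length in pixels is half the picture's height over the tangent of half this angle, whatever the lens; pixels are square), "cx", "cy" (the principal point, pixels), "R" (3x3) and "t" (3): a world point X has camera coordinates R X + t. Camera axes: x right, y down, z forward; pixel columns grow to the right and rows downward; lengths in m; the calibration is good to about 2 mm. A picture is of the moment at which its call begins. There is no depth.
- arm.close_job(): hands the job in, once; it reports no verdict.
The state is a dict: "time_s": time; "joint_positions": joint angles; "qd": joint speeds; "joint_torque": joint torques, N m; "tool_pos": TCP position; "ee_rot": TCP orientation; "ft_force": force on the tool from outside, world axes, zero at the start; "torque": the same for the moment, N m; "gripper_width": finger opening in m.
Only numpy, scipy, OpenCV 4.12 (cv2) and the standard library are available. Lean on these libraries where they do the work, as an engineer would, in place of code of your own. Each camera call takes 0.05 s, during which the arm holds its last target.

## Working session

There is one attempt and no reset: what is moved stays moved. The work goes in short steps, Python scripts to look and compute and a tool call to move; the robot and the scene stay as the last step left them, time stands still between calls to the robot, and variables do not carry over. Pictures are saved under pics/ and viewed, and the job is handed in when it is done.

Besides the shell and the picture viewer there is one more tool, called after "Request:" by a JSON object that holds its "fn" and its "kwargs", one argument or row to a line. jog_arm: Moves the arm, as the interface text tells. Its arguments: {"type":"object","properties":{"delta_pos":{"type":"array","items":{"type":"array","items":{"type":"number"}}},"angular":{"type":"array","items":{"type":"array","items":{"type":"number"}}},"hand":{"type":"array","items":{"type":"number"}}},"required":["delta_pos","angular","hand"]}

```bash
mkdir -p pics; python3 - <<'E'
from plant import arm
import cv2
o=arm.observe()
for k,v in o.items(): print(k,v)
for n in("scene","top"):
    c=arm.read_camera(n); cv2.imwrite(f"pics/{n}0.png",c["color"][:,:,::-1])
    print(n,c["vertical_fov"],c["cx"],c["cy"],c["R"],c["t"])
E
```

```text
time_s 0.0
joint_positions [ 1.32998820e+00  2.60677046e-01 -1.39365425e-01  1.17270993e+00
  1.96241981e-06  1.57082408e+00]
qd [-0.00057447  0.00100834  0.00044381  0.00062701 -0.00083391  0.00081333]
joint_torque [-4.15970117e-04 -4.05681610e+01  2.53919864e+01  1.86329708e-02
  1.56282304e-04 -5.86421525e-07]
tool_pos [0.12504249 0.50918846 0.23046995]
ee_rot [ 0.7019022   0.08425618  0.70206969 -0.08562916]
ft_force [1.10558502e+00 3.46090421e-04 6.85771031e-01]
torque [-0.00352985  0.02807181 -0.00623371]
gripper_width 0.08522389206701987
scene 50.21009551240987 277.8484456840516 210.65709901414863 [[ 0.08993149  0.9958477  -0.01413121]
 [ 0.60099227 -0.06557678 -0.79656009]
 [-0.79417921  0.06314309 -0.60439419]] [-0.15519476 -0.27655826  1.3215934 ]
top 48.32213580029567 284.2746075316098 205.48863708792462 [[-0.02410382 -0.99961096  0.01403363]
 [-0.99266685  0.02226835 -0.11881351]
 [ 0.11845478 -0.01679458 -0.99281741]] [0.09199719 0.57494904 0.91258174]
```

View pics/scene0.png

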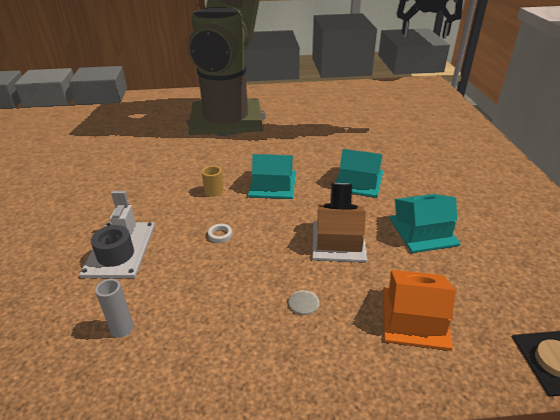

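View pics/top0.png

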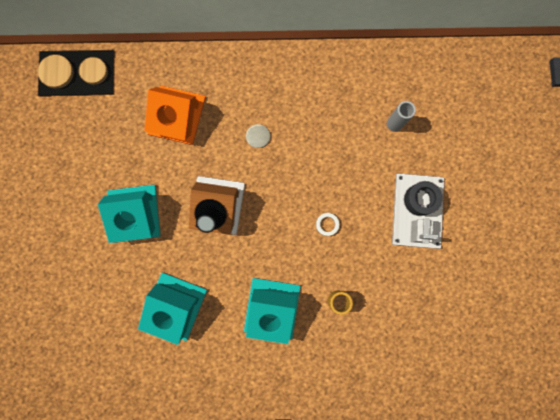

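Scene: the brown wooden cradle with the black cell is at scene (340,225) / top (215,207). Look-alikes are turquoise at scene (273,175), (360,172), (427,220) and orange at (418,308). The mount is at scene (118,245) / top (422,205). I choose the brown cradle and check it in enlarged crops.

```bash
python3 - <<'E'
import cv2
t=cv2.imread("pics/top0.png"); s=cv2.imread("pics/scene0.png")
f=lambda im,x,y,w,h,k:cv2.resize(im[y:y+h,x:x+w],None,fx=k,fy=k,interpolation=cv2.INTER_CUBIC)
cv2.imwrite("pics/c1.png",f(t,170,160,90,90,6))
cv2.imwrite("pics/c2.png",f(t,380,165,80,90,6))
cv2.imwrite("pics/c3.png",f(s,300,170,90,100,6))
cv2.imwrite("pics/c4.png",f(s,70,180,100,100,6))
E
```

```text
(no output)
```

View pics/c1.png

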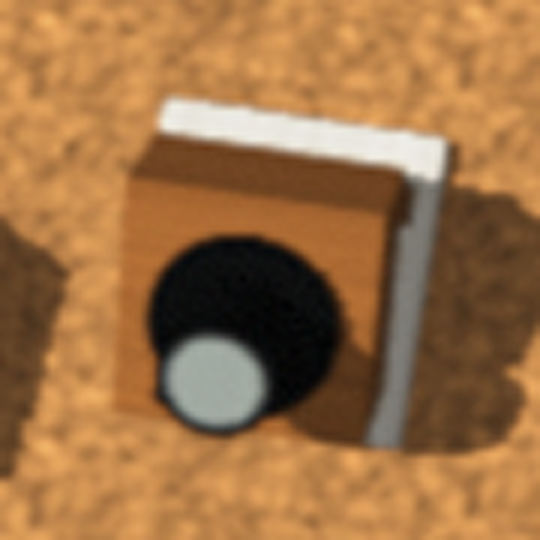

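View pics/c2.png

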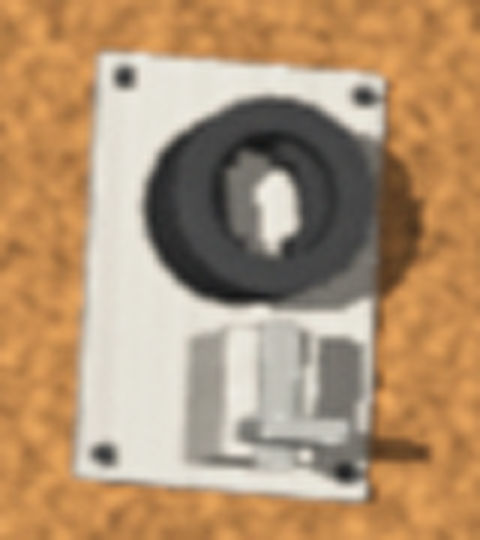

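View pics/c3.png

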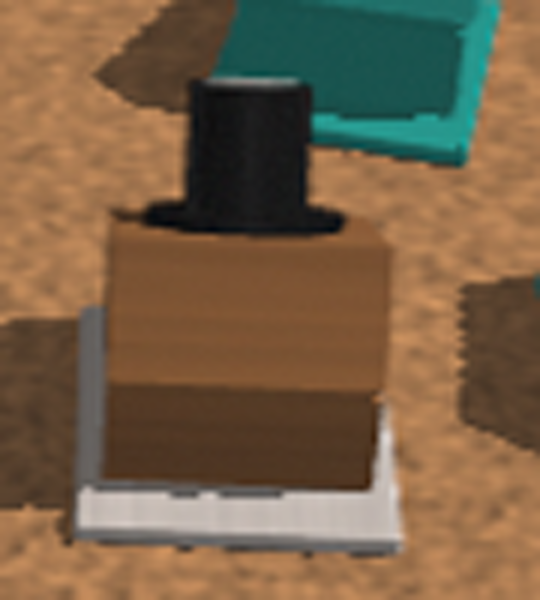

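View pics/c4.png

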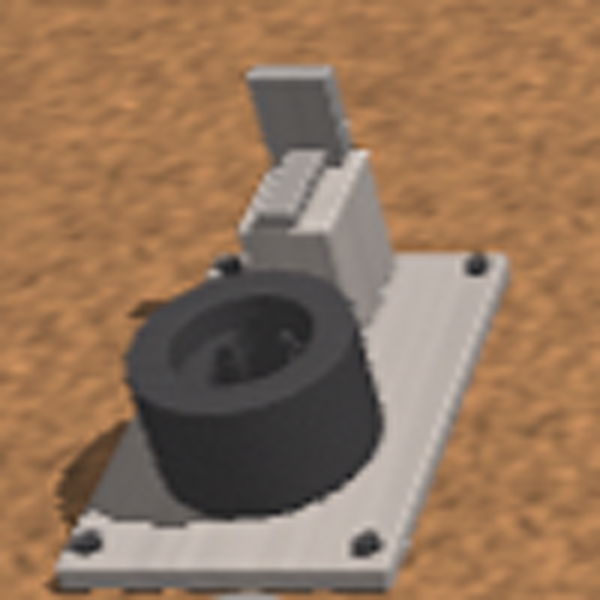

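```bash
python3 - <<'E'
import cv2,numpy as np
t=cv2.imread("pics/top0.png"); s=cv2.imread("pics/scene0.png")
def f(im,x,y,w,h,k,g):
    a=cv2.resize(im[y:y+h,x:x+w],None,fx=k,fy=k,interpolation=cv2.INTER_CUBIC)
    return (255*np.clip(a/255.*1.0,0,1)**g).astype('uint8')
a=f(t,188,194,44,44,12,.35); b=f(s,318,178,46,44,12,.35)
cv2.imwrite("pics/c5.png",a);cv2.imwrite("pics/c6.png",b)
cv2.imwrite("pics/c7.png",f(t,402,178,46,46,12,.6))
E
```

```text
(no output)
```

View pics/c5.png

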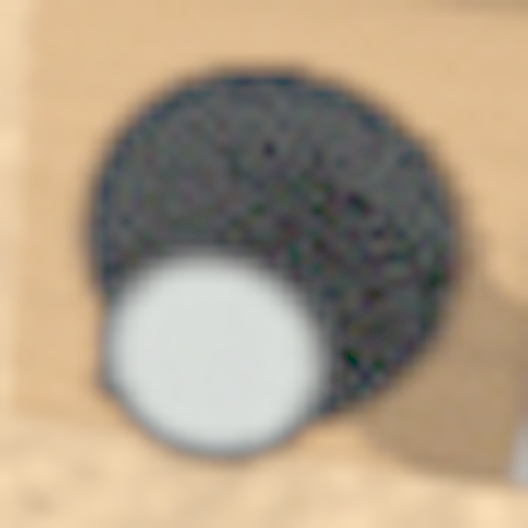

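View pics/c6.png

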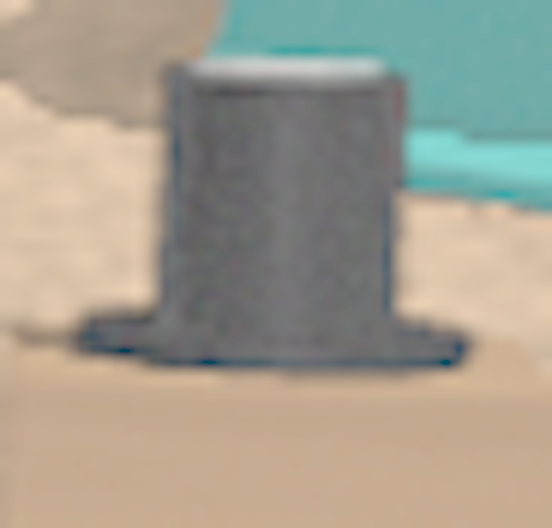

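View pics/c7.png

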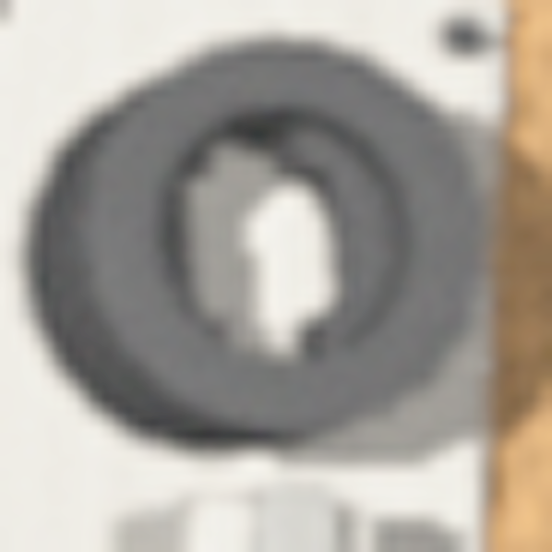

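```bash
cat > h.py <<'E'
import numpy as np, cv2, json
from scipy.optimize import least_squares
from scipy.spatial.transform import Rotation as Rn
R={"scene":[[0.08993149,0.9958477,-0.01413121],[0.60099227,-0.06557678,-0.79656009],[-0.79417921,0.06314309,-0.60439419]],
"top":[[-0.02410382,-0.99961096,0.01403363],[-0.99266685,0.02226835,-0.11881351],[0.11845478,-0.01679458,-0.99281741]]}
T={"scene":[-0.15519476,-0.27655826,1.3215934],"top":[0.09199719,0.57494904,0.91258174]}
C={"scene":(277.8484,210.6571,50.210096),"top":(284.2746,205.48864,48.322136)}
def proj(n,X):
    X=np.atleast_2d(X); c=X@np.array(R[n]).T+np.array(T[n]); f=210/np.tan(np.radians(C[n][2]/2))
    return np.c_[C[n][0]+f*c[:,0]/c[:,2],C[n][1]+f*c[:,1]/c[:,2]]
def cr(x0,y0,k,pts): return (np.array(pts,float)+.5)/k-.5+[x0,y0]
def mountT(p): return lambda L:np.array(L)@Rn.from_euler('z',p[2]).as_matrix().T+[p[0],p[1],0]
def cellT(p): # x,y,yaw,h : seat world
    M=(Rn.from_euler('z',p[2])*Rn.from_euler('y',-np.pi/6)).as_matrix()
    return lambda L:np.array(L)@M.T+[p[0],p[1],p[3]]
E
cat > fit.py <<'E'
from h import *
mt=cr(380,165,6,[(100,52),(384,75),(272,194)]); mtL=[(.053,.05,.01),(.053,-.05,.01),(0,0,.054)]
ms=cr(70,180,6,[(58,572),(392,572),(508,257),(240,340)]); msL=[(.053,-.05,.01),(.053,.05,.01),(-.097,.05,.01),(0,0,.054)]
def r(p):
    m=mountT(p); return np.r_[(proj("top",m(mtL))-mt).ravel(),(proj("scene",m(msL))-ms).ravel()]
s=least_squares(r,[.3,-.2,0],loss='soft_l1'); print("mount",s.x,s.fun.reshape(-1,2).round(2).tolist())
np.save("mount.npy",s.x)
ct=cr(188,194,12,[(217,353),(277,240)]); cs=cr(318,178,12,[(287,68),(273,342)])
ft=cr(170,160,6,[(133,175),(393,212),(115,410)]); fL=[(.042,.042,0),(.042,-.042,0),(-.042,.042,0)]
b=cr(300,170,6,[(72,540),(402,552)])
fs=cr(300,170,6,[(110,222),(388,240)]); fsL=[(.042,-.042,0),(.042,.042,0)]
def r2(p):
    c=cellT(p); L=[(0,0,.045),(0,0,.004)]
    return np.r_[(proj("top",c(L))-ct).ravel(),(proj("scene",c(L))-cs).ravel(),(proj("top",c(fL))-ft).ravel(),(proj("scene",c(fsL))-fs).ravel()]
s=least_squares(r2,[.3,.1,0,.07],loss='soft_l1'); print("cell",s.x,s.fun.reshape(-1,2).round(2).tolist())
np.save("cell.npy",s.x)
E
python3 fit.py
```

```text
mount [ 0.5859821  -0.20147491 -0.10499227] [[-0.45, -0.64], [-0.32, -0.56], [0.04, -0.29], [-0.69, -0.65], [-0.45, -0.61], [0.06, -0.92], [0.29, -0.27]]
cell [ 0.5628301   0.22225289 -0.1802534   0.0687823 ] [[-0.14, -1.0], [-0.45, -0.5], [-1.15, -0.4], [-1.08, -1.54], [-1.16, 0.09], [-0.92, 0.8], [-0.85, 0.18], [-1.07, 1.7], [-0.34, 0.71]]
```

```bash
cat > ov.py <<'E'
from h import *
import sys
m=mountT(np.load("mount.npy")); c=cellT(np.load("cell.npy"))
def circ(r,z,n=60):
    a=np.linspace(0,2*np.pi,n); return np.c_[r*np.cos(a),r*np.sin(a),0*a+z]
def keyhole(phi,z):
    a=np.linspace(0,2*np.pi,361); pts=[]
    for t in a:
        d=np.array([np.cos(t),np.sin(t)]); u=np.array([np.cos(phi),np.sin(phi)])
        r=.012; s=abs(d[0]*u[1]-d[1]*u[0])
        rr=min(.0205,.0075/max(s,1e-6)); 
        pts.append([*(max(r,rr)*d),z])
    return np.array(pts)
def draw(im,n,P,x,y,k,col):
    q=(proj(n,P)-[x,y]+.5)*k-.5
    cv2.polylines(im,[np.round(q*8).astype(int).reshape(-1,1,2)],False,col,1,cv2.LINE_AA,3)
def crop(n,x,y,w,h,k,g=.5,src=None):
    im=cv2.imread(src or f"pics/{n}0.png")
    a=cv2.resize(im[y:y+h,x:x+w],None,fx=k,fy=k,interpolation=cv2.INTER_CUBIC)
    return (255*(a/255.)**g).astype('uint8')
if __name__=="__main__":
    plate=m([(.053,.05,.01),(.053,-.05,.01),(-.097,-.05,.01),(-.097,.05,.01),(.053,.05,.01)])
    for n,(x,y,w,h,k),f in(("top",(385,168,66,84,7),"o1"),("scene",(76,185,86,92,6),"o2")):
        a=crop(n,x,y,w,h,k)
        for P in(plate,m(circ(.034,.054)),m(circ(.021,.054)),m(circ(.034,.01))): draw(a,n,P,x,y,k,(0,0,255))
        cv2.imwrite(f"pics/{f}.png",a)
    ims=[]
    for phi in(.1,.25,.4,.55):
        x,y,w,h,k=405,180,40,40,7; a=crop("top",x,y,w,h,k)
        draw(a,"top",m(circ(.021,.054)),x,y,k,(0,0,255)); draw(a,"top",m(keyhole(phi,.042)),x,y,k,(255,0,0)); draw(a,"top",m(keyhole(phi,.036)),x,y,k,(0,160,0)); ims.append(a)
    cv2.imwrite("pics/o3.png",np.vstack([np.hstack(ims[:2]),np.hstack(ims[2:])]))
    pads=[]
    for s in(1,-1): pads+= [c([(-.011,s*.019,z0),(.011,s*.019,z0)]) for z0 in(.005,.045)]+[c([(e,s*.019,.005),(e,s*.019,.045)]) for e in(-.011,.011)]
    sq=c([(.042,.042,0),(.042,-.042,0),(-.042,-.042,0),(-.042,.042,0),(.042,.042,0)])
    o=[]
    for n,(x,y,w,h,k) in(("top",(184,185,56,56,7)),("scene",(312,175,56,56,7))):
        a=crop(n,x,y,w,h,k,.35)
        for P in[sq,c(circ(.032,0)),c(circ(.032,.005)),c(circ(.019,.045))]: draw(a,n,P,x,y,k,(0,0,255))
        for P in pads: draw(a,n,P,x,y,k,(0,255,255))
        o.append(a)
    cv2.imwrite("pics/o4.png",np.hstack(o))
E
python3 ov.py; python3 -c "
import cv2,numpy as np
a=cv2.imread('pics/o1.png');b=cv2.imread('pics/o2.png');h=max(a.shape[0],b.shape[0])
p=lambda i:np.pad(i,((0,h-i.shape[0]),(0,0),(0,0)))
c=np.hstack([p(a),p(b)]);print(c.shape)
cv2.imwrite('pics/o12.png',cv2.resize(c,None,fx=.8,fy=.8))"
```

```text
(588, 978, 3)
```

View pics/o12.png

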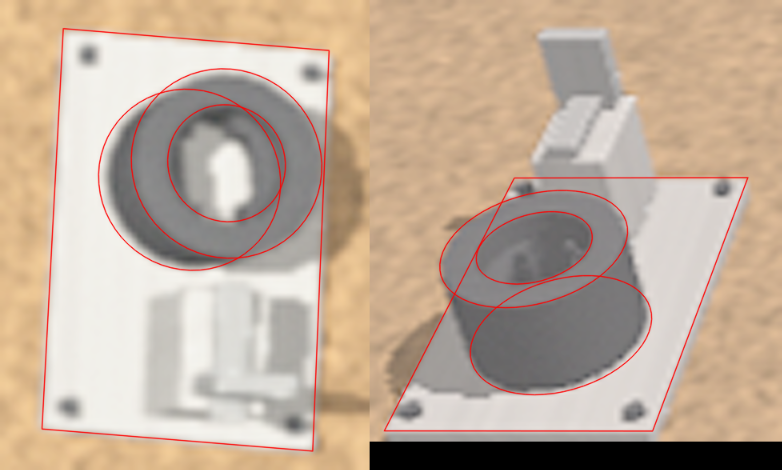

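View pics/o3.png

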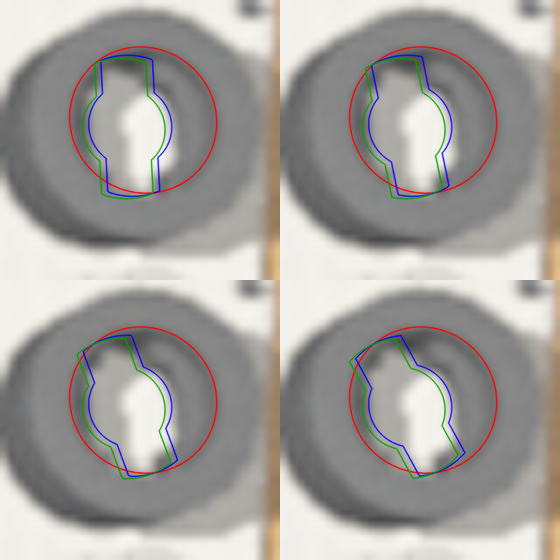

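View pics/o4.png

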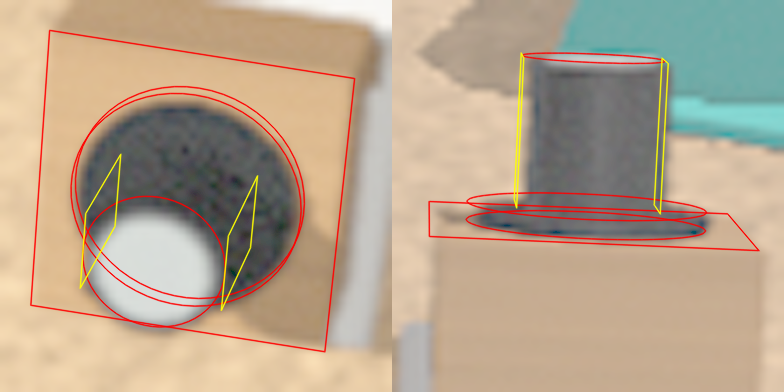

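```bash
cat > fit2.py <<'E'
exec(open("fit.py").read().split("def r(p)")[0])
exec(open("fit.py").read().split('np.save("mount.npy",s.x)')[1].split("def r2")[0])
ms=np.vstack([ms]);
def rr(p):
    bt,bs=p[7:9],p[9:11]; m=mountT(p[:3]); c=cellT(p[3:7]); L=[(0,0,.045),(0,0,.004)]
    return np.r_[(proj("top",m(mtL))+bt-mt).ravel(),(proj("scene",m(msL))+bs-ms).ravel(),(proj("top",c(L))+bt-ct).ravel(),(proj("scene",c(L))+bs-cs).ravel(),.7*(proj("top",c(fL))+bt-ft).ravel(),.7*(proj("scene",c(fsL))+bs-fs).ravel(),(p[7:])*1.0]
s=least_squares(rr,[.586,-.2,-.1,.56,.22,-.18,.069,0,0,0,0],loss='soft_l1')
print(s.x.round(4)); print(s.fun[:-4].reshape(-1,2).round(2).tolist())
np.save("mount2.npy",s.x[:3]);np.save("cell2.npy",s.x[3:7])
E
python3 fit2.py
```

```text
[ 0.5863 -0.2017 -0.1002  0.5632  0.2225 -0.1907  0.0693  0.4454  0.5381
  0.4772  0.3762]
[[-0.04, -0.17], [0.1, -0.31], [0.58, 0.07], [-0.29, -0.02], [0.05, -0.18], [0.22, -0.5], [0.61, 0.24], [0.02, -0.72], [-0.17, -0.19], [-0.36, -0.14], [-0.41, -1.27], [-0.45, 0.13], [-0.32, 0.95], [-0.5, 0.18], [-0.44, 1.27], [0.1, 0.79]]
```

```bash
cat > plan.py <<'E'
from h import *
from plant import arm
def cur():
    o=arm.observe(); q=o["ee_rot"]; return np.array(o["tool_pos"]),Rn.from_quat([q[1],q[2],q[3],q[0]]),o
def toolR(z,y): # cell z axis, jaw axis y
    x=-np.array(z); return Rn.from_matrix(np.c_[x,y,np.cross(x,y)])
def show(pos,Rt):
    p,Rc,o=cur(); d=(Rt*Rc.inv()).as_rotvec()
    print("dpos mm",((pos-p)*1e3).round(1),"rot",d.round(4),"|",np.linalg.norm(d).round(3))
E
python3 - <<'E'
from plan import *
p,Rc,o=cur(); print(Rc.as_matrix().round(3), o["time_s"])
c=[.563,.2225,-.18,.069]; M=Rn.from_euler('z',c[2])*Rn.from_euler('y',-np.pi/6); A=M.as_matrix()
z,y=A[:,2],A[:,1]; s=np.array([c[0],c[1],c[3]]); print("z",z.round(3),"y",y.round(3))
for sg in(1,-1):
    for d in(.08,.01): print(sg,(s+z*d).round(4)); show(s+z*d,toolR(z,sg*y))
E
```

```text
[[-0.     0.238  0.971]
 [-0.002  0.971 -0.238]
 [-1.    -0.002  0.   ]] 0.1
z [-0.492  0.09   0.866] y [0.179 0.984 0.   ]
1 [0.5236 0.2297 0.1383]
dpos mm [ 398.6 -279.6  -92.3] rot [-0.1077 -0.5125  0.0599] | 0.527
1 [0.5581 0.2234 0.0777]
dpos mm [ 433.  -285.9 -152.9] rot [-0.1077 -0.5125  0.0599] | 0.527
-1 [0.5236 0.2297 0.1383]
dpos mm [ 398.6 -279.6  -92.3] rot [ 0.7802 -0.1693 -2.9781] | 3.083
-1 [0.5581 0.2234 0.0777]
dpos mm [ 433.  -285.9 -152.9] rot [ 0.7802 -0.1693 -2.9781] | 3.083
```

Request:
{"fn": "jog_arm", "kwargs": {
  "delta_pos": [
    [40,-25,0],
    [85,-55,0],
    [130,-85,0],
    [180,-115,0],
    [230,-150,-10],
    [280,-190,-25],
    [325,-225,-45],
    [365,-255,-65],
    [390,-275,-85],
    [398.6,-279.6,-92.3]
  ],
  "angular": [
    [0,0,0],
    [-0.012,-0.057,0.007],
    [-0.024,-0.114,0.013],
    [-0.036,-0.171,0.02],
    [-0.048,-0.228,0.027],
    [-0.06,-0.285,0.033],
    [-0.072,-0.342,0.04],
    [-0.084,-0.399,0.047],
    [-0.096,-0.456,0.053],
    [-0.1077,-0.5125,0.0599]
  ],
  "hand": [0,0,0,0,0,0,0,0,0,0]
}}

```text
time_s: 1.35
tool_pos: [0.5238, 0.2277, 0.1372]
ee_rot: [0.862, 0.045, 0.498, -0.079]
ft_force: [-0.2, 1.1, -1.2]
gripper_width: 0.0853
```

```bash
cat > snap.py <<'E'
import sys,cv2,numpy as np
from plant import arm
def snap(tag,crops=None):
    out=[]
    for n in("top","scene"):
        if crops and n not in crops: continue
        im=arm.read_camera(n)["color"][:,:,::-1].copy(); cv2.imwrite(f"pics/{n}_{tag}.png",im)
        if crops:
            x,y,w,h,k=crops[n]; im=cv2.resize(im[y:y+h,x:x+w],None,fx=k,fy=k,interpolation=cv2.INTER_CUBIC)
            im=(255*(im/255.)**.6).astype('uint8')
        out.append(im)
    H=max(i.shape[0] for i in out)
    o=np.hstack([np.pad(i,((0,H-i.shape[0]),(0,0),(0,0))) for i in out]); cv2.imwrite(f"pics/{tag}.png",o); print(o.shape)
E
python3 - <<'E'
from snap import *
from plan import *
snap("a1",{"top":(160,130,100,110,4),"scene":(290,130,100,110,4)})
p,Rc,o=cur(); print(p,o["time_s"],o["ft_force"])
c=[.563,.2225,-.18,.069]; M=Rn.from_euler('z',c[2])*Rn.from_euler('y',-np.pi/6); A=M.as_matrix()
z,y=A[:,2],A[:,1]; s=np.array([c[0],c[1],c[3]])
show(s+z*.08,toolR(z,y)); show(s+z*.01,toolR(z,y))
for n in("top","scene"): print(n,proj(n,p))
E
```

```text
(440, 800, 3)
[0.52158724 0.22807968 0.13618559] 1.45 [ 0.14423643  0.54905353 -0.5064215 ]
dpos mm [2.1 1.6 2.1] rot [ 0.0016 -0.0043  0.0001] | 0.005
dpos mm [ 36.5  -4.7 -58.5] rot [ 0.0016 -0.0043  0.0001] | 0.005
top [[202.08859372 231.31484898]]
scene [[340.27449278 164.4596973 ]]
```

View pics/a1.png

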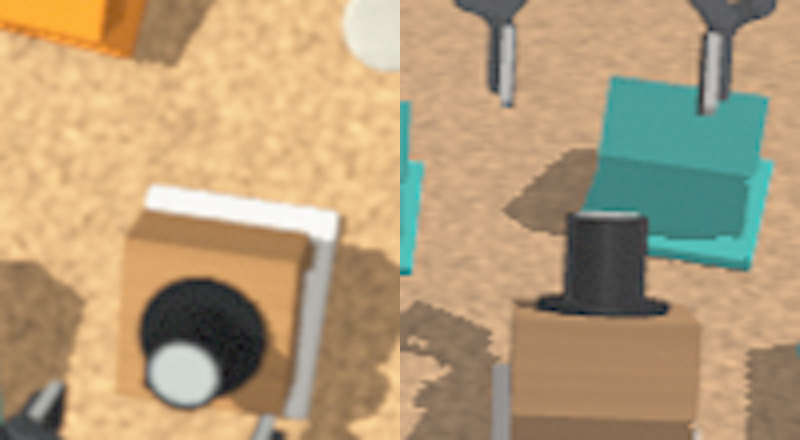

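Request:
{"fn": "jog_arm", "kwargs": {
  "delta_pos": [
    [5,0,-5],
    [10,-1,-13],
    [15,-1.5,-22],
    [20,-2,-31],
    [22,-2.5,-34],
    [22,-2.5,-34],
    [22,-2.5,-34],
    [22,-2.5,-34],
    [22,-2.5,-34],
    [22,-2.5,-34]
  ],
  "angular": [
    [0,0,0],
    [0,0,0],
    [0,0,0],
    [0,0,0],
    [0,0,0],
    [0,0,0],
    [0,0,0],
    [0,0,0],
    [0,0,0],
    [0,0,0]
  ],
  "hand": [0,0,0,0,0,0,0,0,0,0]
}}

```text
time_s: 2.7
tool_pos: [0.5458, 0.2278, 0.1052]
ee_rot: [0.863, 0.045, 0.498, -0.077]
ft_force: [-0.1, -0.1, -0.1]
gripper_width: 0.0854
```

```bash
cat > st.py <<'E'
from plan import *
c=[.563,.2225,-.18,.069]; M=Rn.from_euler('z',c[2])*Rn.from_euler('y',-np.pi/6); A=M.as_matrix()
z,y=A[:,2],A[:,1]; s=np.array([c[0],c[1],c[3]])
E
python3 - <<'E'
from snap import *
from st import *
snap("a2",{"top":(170,160,80,100,5),"scene":(300,140,80,100,5)})
p,Rc,o=cur(); print(p,o["time_s"],o["ft_force"])
show(s+z*.01,toolR(z,y)); print("in cell frame mm",(A.T@(p-s)*1e3).round(1))
E
```

```text
(500, 800, 3)
[0.54578295 0.22778908 0.10508605] 2.8 [0.03073882 0.60641312 0.90785088]
dpos mm [ 12.3  -4.4 -27.4] rot [-0.0015  0.0004 -0.001 ] | 0.002
in cell frame mm [ 2.6  2.1 40.2]
```

View pics/a2.png

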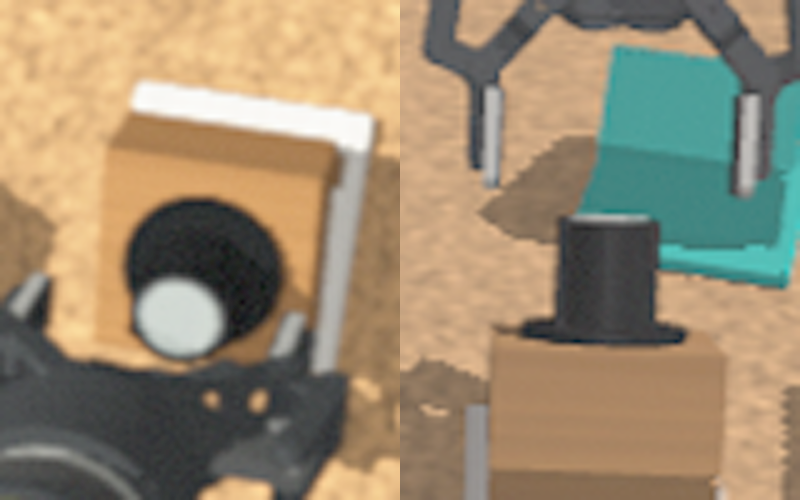

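```bash
python3 - <<'E'
from st import *
for L in ([2.6,2.1,53],[2.6,2.1+42.5,53],[2.6,2.1-42.5,53],[0,0,45],[0,0,5]):
    w=A@np.array(L)/1e3+s
    a=(proj("top",w)-[170,160])*5; b=(proj("scene",w)-[300,140])*5+[400,0]; print(L,a.round(),b.round())
E
```

```text
[2.6, 2.1, 53] [[167. 311.]] [[609. 193.]]
[2.6, 44.6, 53] [[ 52. 293.]] [[724. 197.]]
[2.6, -40.4, 53] [[281. 329.]] [[495. 189.]]
[0, 0, 45] [[177. 309.]] [[602. 214.]]
[0, 0, 5] [[200. 266.]] [[597. 320.]]
```

Request:
{"fn": "jog_arm", "kwargs": {
  "delta_pos": [
    [0,-5.5,0],
    [3,-5.5,-7],
    [6,-5.5,-14],
    [9,-5.5,-21],
    [12.3,-5.5,-27],
    [12.3,-5.5,-27],
    [12.3,-5.5,-27],
    [12.3,-5.5,-27],
    [12.3,-5.5,-27],
    [12.3,-5.5,-27]
  ],
  "angular": [
    [0,0,0],
    [0,0,0],
    [0,0,0],
    [0,0,0],
    [0,0,0],
    [0,0,0],
    [0,0,0],
    [0,0,0],
    [0,0,0],
    [0,0,0]
  ],
  "hand": [0,0,0,0,0,0,0,0.35,0.35,0.35]
}}

```text
time_s: 4.05
tool_pos: [0.5581, 0.2223, 0.0782]
ee_rot: [0.863, 0.045, 0.498, -0.077]
ft_force: [0.0, 0.9, 0.5]
gripper_width: 0.0553
```

```bash
python3 - <<'E'
from snap import *
from st import *
snap("a3",{"top":(170,160,80,100,5),"scene":(300,140,80,100,5)})
p,Rc,o=cur(); print(p,o["time_s"],o["ft_force"],o["gripper_width"])
print("in cell frame mm",(A.T@(p-s)*1e3).round(1))
E
```

```text
(500, 800, 3)
[0.55810224 0.22228717 0.07812463] 4.15 [ 0.53404917  0.73458561 -0.77655996] 0.05539576934123441
in cell frame mm [ 0.4 -1.1 10.3]
```

View pics/a3.png

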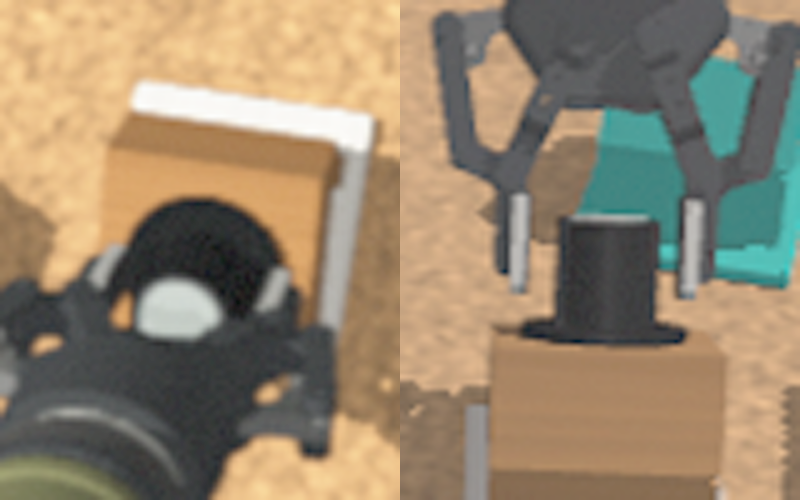

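Request:
{"fn": "jog_arm", "kwargs": {
  "delta_pos": [
    [1.5,0,-2.6],
    [1.5,0,-2.6],
    [1.5,0,-2.6],
    [1.5,0,-2.6],
    [1.5,0,-2.6],
    [1.5,0,-2.6],
    [1.5,0,-2.6],
    [1.5,0,-2.6],
    [1.5,0,-2.6],
    [1.5,0,-2.6]
  ],
  "angular": [
    [0,0,0],
    [0,0,0],
    [0,0,0],
    [0,0,0],
    [0,0,0],
    [0,0,0],
    [0,0,0],
    [0,0,0],
    [0,0,0],
    [0,0,0]
  ],
  "hand": [0.35,0.35,1,1,1,1,1,1,1,1]
}}

```text
time_s: 5.4
tool_pos: [0.5597, 0.2224, 0.0756]
ee_rot: [0.863, 0.045, 0.498, -0.077]
ft_force: [-2.3, 2.0, 3.6]
gripper_width: 0.0375
```

```bash
python3 - <<'E'
from snap import *
from st import *
snap("a4",{"top":(170,160,80,100,5),"scene":(300,140,80,100,5)})
p,Rc,o=cur(); print(p,o["time_s"],o["ft_force"],o["torque"],o["gripper_width"])
print("in cell frame mm",(A.T@(p-s)*1e3).round(1),(A.T@(Rc.as_matrix())).round(3))
E
```

```text
(500, 800, 3)
[0.55967166 0.22239928 0.07554487] 5.5 [-1.50559321  0.72759434  3.57987655] [0.24767561 0.59486755 0.07853205] 0.03728840036732136
in cell frame mm [ 0.5 -0.7  7.3] [[ 0.     0.     1.   ]
 [ 0.002  1.    -0.   ]
 [-1.     0.002  0.   ]]
```

View pics/a4.png

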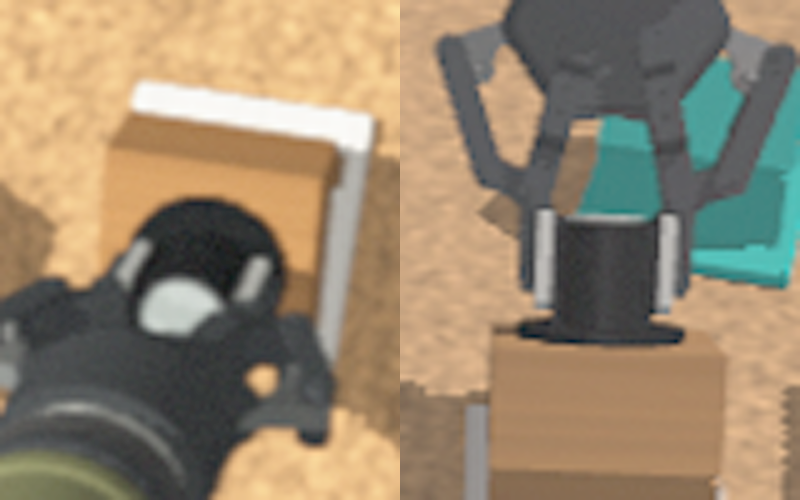

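Request:
{"fn": "jog_arm", "kwargs": {
  "delta_pos": [
    [-4,0.7,7],
    [-8.5,1.5,15],
    [-13,2.4,23],
    [-18,3.3,31.7],
    [-23,4.2,40.5],
    [-28,5.1,49.3],
    [-34,6.2,60],
    [-34,6.2,75],
    [-34,6.2,90],
    [-34,6.2,100]
  ],
  "angular": [
    [0,0,0],
    [0,0,0],
    [0,0,0],
    [0,0,0],
    [0,0,0],
    [0,0,0],
    [0,0,0],
    [0,0,0],
    [0,0,0],
    [0,0,0]
  ],
  "hand": [1,1,1,1,1,1,1,1,1,1]
}}

```text
time_s: 6.75
tool_pos: [0.5257, 0.2287, 0.1767]
ee_rot: [0.863, 0.046, 0.498, -0.077]
ft_force: [0.8, 0.9, -2.8]
gripper_width: 0.0377
```

```bash
python3 - <<'E'
from snap import *
from st import *
snap("a5",{"top":(130,130,100,120,4),"scene":(280,90,100,120,4)})
p,Rc,o=cur(); print(p,o["time_s"],o["ft_force"],o["torque"],o["gripper_width"],o["joint_positions"])
m=[.586,-.2015,-.10]
for a in (.1,.25,.6):
  yv=Rn.from_euler('z',m[2]+a).as_matrix()[:,1]
  print(a);show(np.array([m[0],m[1],.054+.060]),toolR([0,0,1],yv))
E
```

```text
(480, 800, 3)
[0.52632462 0.22907033 0.17709859] 6.85 [ 0.31616088 -0.1107404  -2.18940086] [ 0.16260156  0.58453439 -0.02566818] 0.03752143096920557 [ 0.6092256   0.13458802 -0.60170307  0.44415173 -0.3615105   0.71694417]
0.1
dpos mm [  59.7 -430.6  -63.1] rot [0.0437 0.5245 0.1758] | 0.555
0.25
dpos mm [  59.7 -430.6  -63.1] rot [0.0043 0.528  0.3223] | 0.619
0.6
dpos mm [  59.7 -430.6  -63.1] rot [-0.089   0.5283  0.664 ] | 0.853
```

View pics/a5.png

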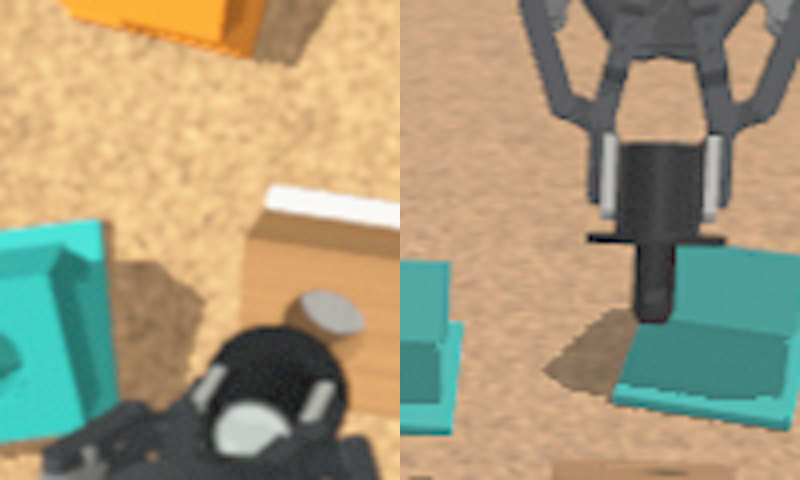

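Request:
{"fn": "jog_arm", "kwargs": {
  "delta_pos": [
    [5,-30,10],
    [12,-75,10],
    [18,-120,10],
    [25,-165,5],
    [31,-210,0],
    [38,-255,0],
    [44,-305,-5],
    [50,-355,-10],
    [56,-400,-20],
    [59.7,-430.6,-27]
  ],
  "angular": [
    [0,0,0],
    [0.004,0.066,0.028],
    [0.008,0.132,0.056],
    [0.012,0.197,0.084],
    [0.016,0.263,0.112],
    [0.02,0.33,0.14],
    [0.024,0.395,0.169],
    [0.028,0.46,0.197],
    [0.031,0.526,0.225],
    [0.031,0.526,0.225]
  ],
  "hand": [1,1,1,1,1,1,1,1,1,1]
}}

```text
time_s: 8.1
tool_pos: [0.5863, -0.2048, 0.1466]
ee_rot: [0.706, -0.018, 0.708, 0.017]
ft_force: [-0.0, 0.8, -2.9]
gripper_width: 0.037
```

```bash
python3 - <<'E'
from snap import *
from plan import *
snap("b1",{"top":(370,140,90,120,4),"scene":(70,110,90,180,3)})
p,Rc,o=cur(); print(p,o["time_s"],o["ft_force"],o["torque"],o["gripper_width"],o["joint_positions"])
m=[.586,-.2015,-.10]
yv=Rn.from_euler('z',m[2]+.15).as_matrix()[:,1]
show(np.array([m[0],m[1],.150]),toolR([0,0,1],yv))
E
```

```text
(540, 630, 3)
[ 0.58530962 -0.20567797  0.14609236] 8.2 [ 0.19307446  0.99360602 -2.51198212] [0.04993239 0.04320294 0.03514204] 0.03730815989838309 [-0.33592239  0.46819145 -0.04587028  1.05977286 -0.0038714  -0.38301732]
dpos mm [0.7 4.2 3.9] rot [ 0.0027 -0.0041  0.0029] | 0.006
```

View pics/b1.png

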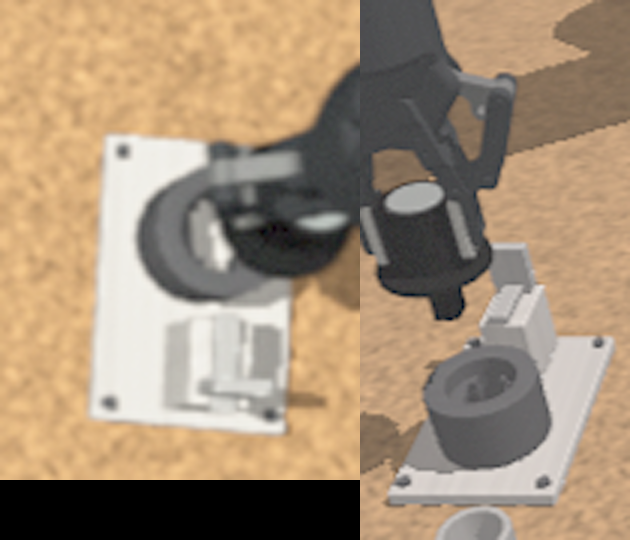

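Request:
{"fn": "jog_arm", "kwargs": {
  "delta_pos": [
    [0,0,0],
    [0,0,-10],
    [0,0,-20],
    [0,0,-30],
    [0,0,-38],
    [0,0,-43],
    [0,0,-43],
    [0,0,-43],
    [0,0,-43],
    [0,0,-43]
  ],
  "angular": [
    [0,0,0],
    [0,0,0],
    [0,0,0],
    [0,0,0],
    [0,0,0],
    [0,0,0],
    [0,0,0],
    [0,0,0],
    [0,0,0],
    [0,0,0]
  ],
  "hand": [1,1,1,1,1,1,1,1,1,1]
}}

```text
time_s: 9.45
tool_pos: [0.5855, -0.2023, 0.1057]
ee_rot: [0.706, -0.019, 0.707, 0.018]
ft_force: [0.1, -1.0, -2.8]
gripper_width: 0.0375
```

```bash
python3 - <<'E'
from snap import *
from plan import *
snap("b2",{"top":(390,150,65,90,6),"scene":(75,160,65,90,6)})
p,Rc,o=cur(); print(p,o["time_s"],o["ft_force"],o["torque"],o["gripper_width"])
m=[.586,-.2015,-.10]
yv=Rn.from_euler('z',m[2]+.15).as_matrix()[:,1]
show(np.array([m[0],m[1],.107]),toolR([0,0,1],yv))
from ov import draw,circ,mountT
im=cv2.imread("pics/b2.png")
mm=mountT(m); 
zt=p[2]-.0073
cc=lambda r,z:circ(r,z)+[p[0],p[1],zt]
for n,(x,y),dx in(("top",(390,150),0),("scene",(75,160),390)):
    sub=im[:,dx:dx+390].copy()
    for P in(mm(circ(.034,.054)),mm(circ(.021,.054))): draw(sub,n,P,x,y,6,(0,0,255))
    for P in(cc(.032,0.),cc(.032,.005),cc(.019,.045),cc(.010,-.030),cc(.005,-.036)): draw(sub,n,P,x,y,6,(0,255,0))
    im[:,dx:dx+390]=sub
cv2.imwrite("pics/b2o.png",im)
E
```

```text
(540, 780, 3)
[ 0.58538567 -0.20220496  0.10558316] 9.55 [ 0.48865699  0.48170377 -3.44167102] [-0.04421982 -0.00161635 -0.0024029 ] 0.037506264450040454
dpos mm [0.6 0.7 1.4] rot [ 0.0014 -0.0018 -0.0011] | 0.003
```

View pics/b2.png

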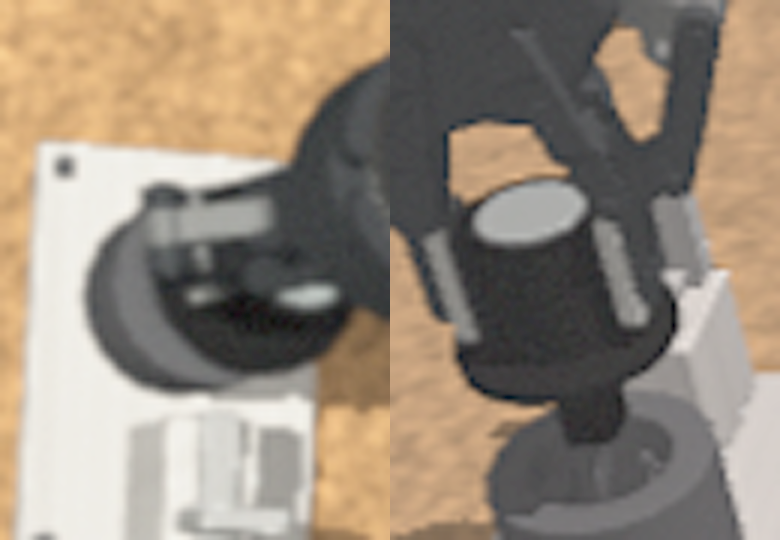

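View pics/b2o.png

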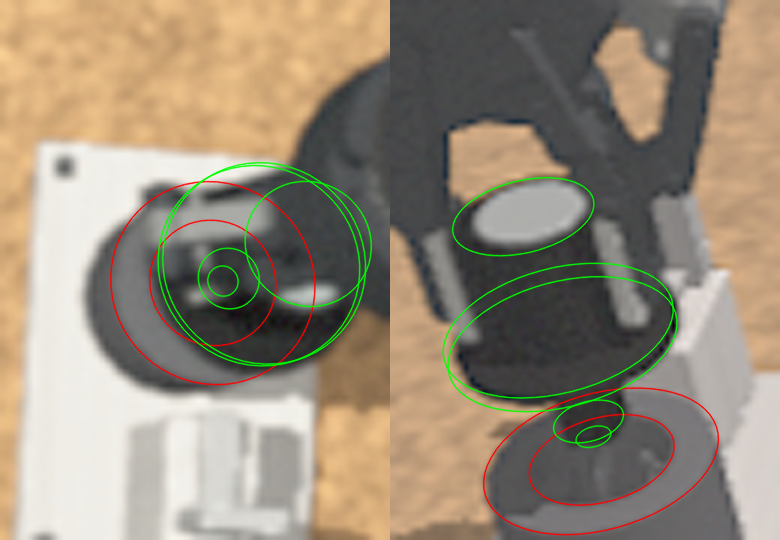

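Request:
{"fn": "jog_arm", "kwargs": {
  "delta_pos": [
    [1.5,0,0],
    [1.5,0,-3],
    [1.5,0,-6],
    [1.5,0,-9],
    [1.5,0,-12],
    [1.5,0,-15],
    [1.5,0,-18],
    [1.5,0,-21],
    [1.5,0,-24],
    [1.5,0,-24]
  ],
  "angular": [
    [0,0,0],
    [0,0,0],
    [0,0,0],
    [0,0,0],
    [0,0,0],
    [0,0,0],
    [0,0,0],
    [0,0,0],
    [0,0,0],
    [0,0,0]
  ],
  "hand": [1,1,1,1,1,1,1,1,1,1]
}}

```text
time_s: 10.8
tool_pos: [0.5866, -0.2021, 0.0811]
ee_rot: [0.706, -0.018, 0.708, 0.018]
ft_force: [-0.3, -0.3, -2.5]
gripper_width: 0.0378
```

```bash
cat > look.py <<'E'
import sys
from snap import *
from plan import *
def look(tag,m=[.586,-.2015,-.10]):
    snap(tag,{"top":(390,150,65,90,6),"scene":(75,160,65,90,6)})
    p,Rc,o=cur(); print(p,o["time_s"],o["ft_force"].round(1),o["torque"].round(2),o["gripper_width"])
    M=Rc.as_matrix(); print("yaw rel mount",np.arctan2(-M[0,1],M[1,1])+.1, "tilt",M[:2,0].round(3))
if __name__=="__main__": look(sys.argv[1])
E
python3 look.py b3
```

```text
(540, 780, 3)
[ 0.58684505 -0.20215952  0.08140127] 10.9 [-0.6  0.1 -2.6] [ 0.01  0.03 -0.01] 0.03723596300606335
yaw rel mount 0.15118344909239495 tilt [-0.002 -0.001]
```

View pics/b3.png

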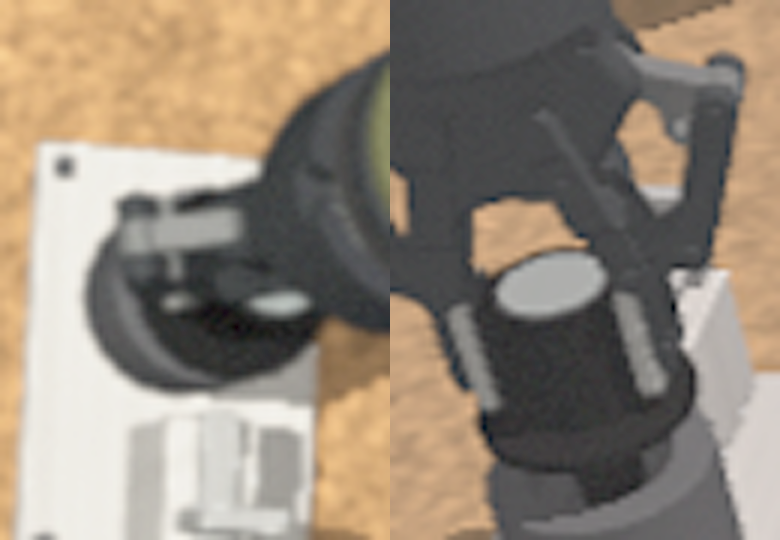

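Request:
{"fn": "jog_arm", "kwargs": {
  "delta_pos": [
    [0,0,-1],
    [0,0,-2],
    [0,0,-3],
    [0,0,-4],
    [0,0,-5],
    [0,0,-6],
    [0,0,-7],
    [0,0,-8],
    [0,0,-8],
    [0,0,-8]
  ],
  "angular": [
    [0,0,0],
    [0,0,0],
    [0,0,0],
    [0,0,0],
    [0,0,0],
    [0,0,0],
    [0,0,0],
    [0,0,0],
    [0,0,0],
    [0,0,0]
  ],
  "hand": [1,1,1,1,1,1,1,1,1,1]
}}

```text
time_s: 12.15
tool_pos: [0.5868, -0.2022, 0.0734]
ee_rot: [0.706, -0.019, 0.708, 0.018]
ft_force: [0.2, -0.1, -2.8]
gripper_width: 0.0374
```

Request:
{"fn": "jog_arm", "kwargs": {
  "delta_pos": [
    [0,0,-0.5],
    [0,0,-1],
    [0,0,-1.5],
    [0,0,-2],
    [0,0,-2.5],
    [0,0,-3],
    [0,0,-3.5],
    [0,0,-4],
    [0,0,-4],
    [0,0,-4]
  ],
  "angular": [
    [0,0,0],
    [0,0,0],
    [0,0,0],
    [0,0,0],
    [0,0,0],
    [0,0,0],
    [0,0,0],
    [0,0,0],
    [0,0,0],
    [0,0,0]
  ],
  "hand": [1,1,1,1,1,1,1,1,1,1]
}}

```text
time_s: 13.4
tool_pos: [0.5868, -0.2022, 0.0694]
ee_rot: [0.706, -0.019, 0.708, 0.018]
ft_force: [-0.4, 0.3, -2.1]
gripper_width: 0.0376
```

```bash
python3 look.py b4
```

```text
(540, 780, 3)
[ 0.58682878 -0.20216811  0.06944286] 13.5 [ 0.1  0.2 -1.7] [-0.02 -0.04  0.04] 0.037401185804587934
yaw rel mount 0.15119191765245502 tilt [-0.002 -0.001]
```

View pics/b4.png

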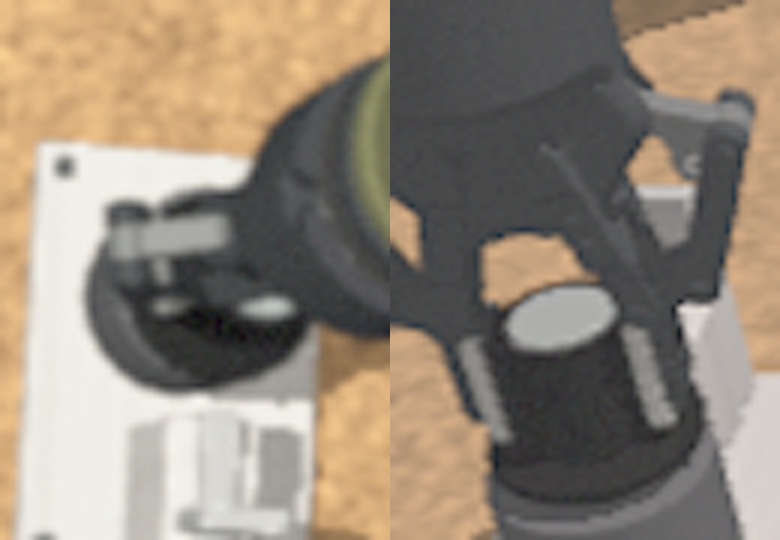

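Request:
{"fn": "jog_arm", "kwargs": {
  "delta_pos": [
    [0,0,-1],
    [0,0,-2],
    [0,0,-3],
    [0,0,-4],
    [0,0,-5],
    [0,0,-5.5],
    [0,0,-6],
    [0,0,-6.5],
    [0,0,-7],
    [0,0,-7]
  ],
  "angular": [
    [0,0,0],
    [0,0,0],
    [0,0,0],
    [0,0,0],
    [0,0,0],
    [0,0,0],
    [0,0,0],
    [0,0,0],
    [0,0,0],
    [0,0,0]
  ],
  "hand": [1,1,1,1,1,1,1,1,1,1]
}}

```text
time_s: 14.75
tool_pos: [0.5869, -0.2022, 0.0633]
ee_rot: [0.706, -0.019, 0.707, 0.018]
ft_force: [-3.4, 1.4, 6.4]
gripper_width: 0.0376
```

```bash
python3 look.py b5
```

```text
(540, 780, 3)
[ 0.58684553 -0.20216771  0.06333495] 14.85 [-3.   1.8  5.8] [ 0.12  0.49 -0.01] 0.03757208393469077
yaw rel mount 0.15119947805271491 tilt [-0.002 -0.002]
```

View pics/b5.png

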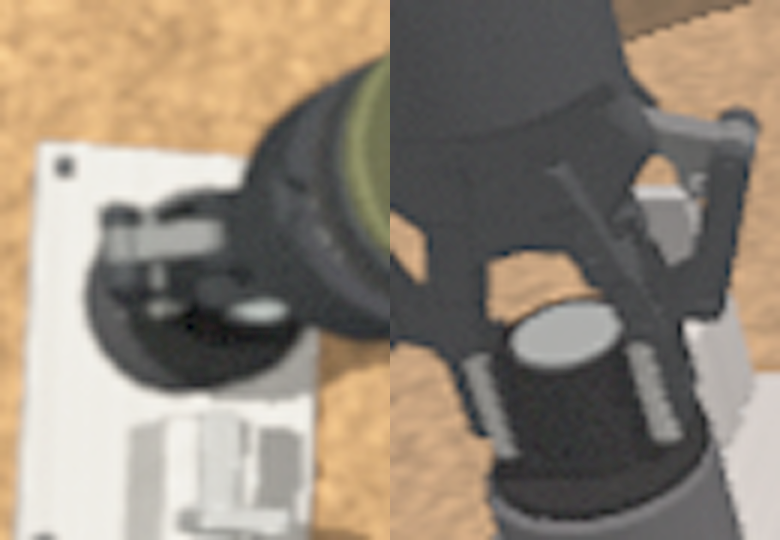

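```bash
python3 - <<'E'
from h import *
for dz in(0,.004,.014):
    X=[.5868,-.2022,.054+.045+dz]; print(dz,(proj("scene",X)-[75,160])*6+[390,0],(proj("top",X)-[390,150])*6)
E
```

```text
0 [[558.90387028 340.02050488]] [[256.4011746  257.54339932]]
0.004 [[555.4626026 329.1548166]] [[260.58479975 255.69308375]]
0.014 [[546.7654432  301.69382497]] [[271.21032937 250.99367063]]
```

Request:
{"fn": "jog_arm", "kwargs": {
  "delta_pos": [
    [-0.5,0,0.3],
    [-0.5,0,0.3],
    [-0.5,0,0.3],
    [-0.5,0,0.3],
    [-0.5,0,0.3],
    [-0.5,0,0.3],
    [-0.5,0,0.3],
    [-0.5,0,0.3],
    [-0.5,0,0.3],
    [-0.5,0,0.3]
  ],
  "angular": [
    [0,0,-0.04],
    [0,0,-0.08],
    [0,0,-0.12],
    [0,0,-0.16],
    [0,0,-0.2],
    [0,0,-0.24],
    [0,0,-0.28],
    [0,0,-0.32],
    [0,0,-0.36],
    [0,0,-0.36]
  ],
  "hand": [1,1,1,1,1,1,1,1,1,1]
}}

```text
time_s: 16.1
tool_pos: [0.5866, -0.2035, 0.0633]
ee_rot: [0.698, 0.108, 0.699, -0.11]
ft_force: [-1.2, -3.9, 3.5]
gripper_width: 0.0373
```

```bash
python3 look.py b6
```

```text
(540, 780, 3)
[ 0.58663187 -0.20347601  0.06333335] 16.2 [-2.1 -4.8  4.4] [-0.99  0.47  0.13] 0.03720735146822113
yaw rel mount -0.20887321374629733 tilt [-0.002 -0.003]
```

Request:
{"fn": "jog_arm", "kwargs": {
  "delta_pos": [
    [0,-0.7,0],
    [0,-0.7,0],
    [0,-0.7,0],
    [0,-0.7,0],
    [0,-0.7,0],
    [0,-0.7,0],
    [0,-0.7,0],
    [0,-0.7,0],
    [0,-0.7,0],
    [0,-0.7,0]
  ],
  "angular": [
    [0,0,-0.03],
    [0,0,-0.06],
    [0,0,-0.09],
    [0,0,-0.12],
    [0,0,-0.15],
    [0,0,-0.18],
    [0,0,-0.2],
    [0,0,-0.2],
    [0,0,-0.2],
    [0,0,-0.2]
  ],
  "hand": [1,1,1,1,1,1,1,1,1,1]
}}

```text
time_s: 17.45
tool_pos: [0.5865, -0.2035, 0.0633]
ee_rot: [0.684, 0.178, 0.685, -0.179]
ft_force: [-2.3, -3.8, 5.4]
gripper_width: 0.0371
```

```bash
python3 look.py b7
```

```text
(540, 780, 3)
[ 0.58653128 -0.20351466  0.06331498] 17.55 [-3.1 -2.7  6. ] [-0.86  0.53 -0.01] 0.037700770425926414
yaw rel mount -0.4097460892344561 tilt [-0.002 -0.001]
```

View pics/b7.png

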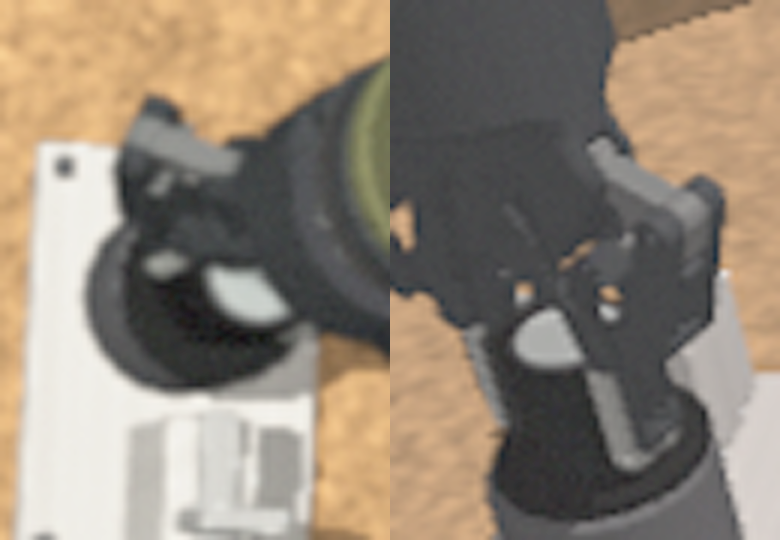

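Request:
{"fn": "jog_arm", "kwargs": {
  "delta_pos": [
    [0,-0.5,0],
    [0,-0.5,0],
    [0,-0.5,0],
    [0,-0.5,0],
    [0,-0.5,0],
    [0,-0.5,0],
    [0,-0.5,0],
    [0,-0.5,0],
    [0,-0.5,0],
    [0,-0.5,0]
  ],
  "angular": [
    [0,0,-0.02],
    [0,0,-0.04],
    [0,0,-0.06],
    [0,0,-0.08],
    [0,0,-0.1],
    [0,0,-0.12],
    [0,0,-0.14],
    [0,0,-0.16],
    [0,0,-0.18],
    [0,0,-0.18]
  ],
  "hand": [1,1,1,1,1,1,1,1,1,1]
}}

```text
time_s: 18.8
tool_pos: [0.585, -0.2049, 0.0634]
ee_rot: [0.664, 0.237, 0.667, -0.241]
ft_force: [-5.8, -5.7, 7.4]
gripper_width: 0.0372
```

```bash
python3 -c "
from plan import *
p,Rc,o=cur();print(p,o['ft_force'],o['torque']);M=Rc.as_matrix();print(np.arctan2(-M[0,1],M[1,1])+.1)"
```

```text
[ 0.58500886 -0.204895    0.06339258] [-5.75696528 -5.66945827  7.38351475] [-1.33724136  1.1894563   0.33646864]
-0.5894451783027375
```

Request:
{"fn": "jog_arm", "kwargs": {
  "delta_pos": [
    [-0.7,-0.8,0],
    [-0.7,-0.8,0],
    [-0.7,-0.8,0],
    [-0.7,-0.8,0],
    [-0.7,-0.8,0],
    [-0.7,-0.8,0],
    [-0.7,-0.8,0],
    [-0.7,-0.8,0],
    [-0.7,-0.8,0],
    [-0.7,-0.8,0]
  ],
  "angular": [
    [0,0,-0.02],
    [0,0,-0.04],
    [0,0,-0.06],
    [0,0,-0.08],
    [0,0,-0.1],
    [0,0,-0.1],
    [0,0,-0.1],
    [0,0,-0.1],
    [0,0,-0.1],
    [0,0,-0.1]
  ],
  "hand": [1,1,1,1,1,1,1,1,1,1]
}}

```text
time_s: 20.05
tool_pos: [0.5838, -0.2062, 0.0634]
ee_rot: [0.652, 0.27, 0.654, -0.274]
ft_force: [-7.0, -7.4, 8.5]
gripper_width: 0.037
```

```bash
python3 look.py b8
```

```text
(540, 780, 3)
[ 0.58382932 -0.2062214   0.06340009] 20.15 [-6.6 -7.4  8.5] [-1.63  1.4   0.48] 0.036719849434543726
yaw rel mount -0.6894042140247428 tilt [-0.005 -0.004]
```

View pics/b8.png

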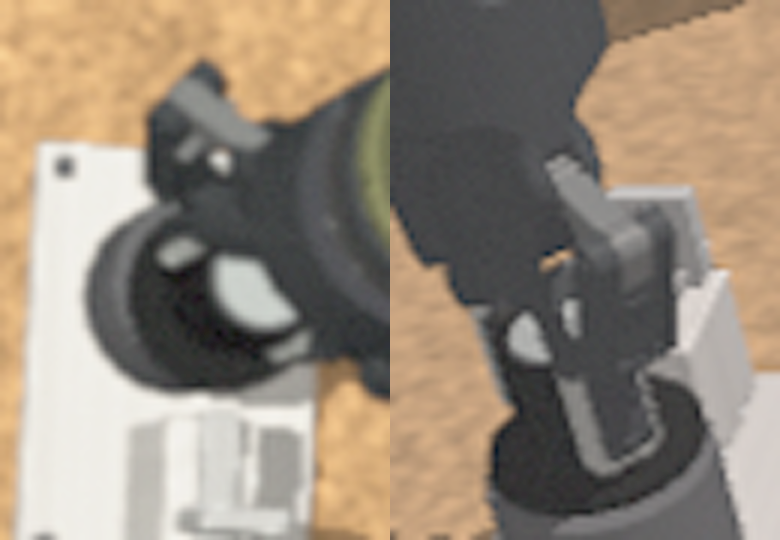

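Request:
{"fn": "jog_arm", "kwargs": {
  "delta_pos": [
    [0.4,0.4,0],
    [0.8,0.8,0],
    [1.2,1.2,0],
    [1.6,1.6,0],
    [2,2,0],
    [2,2,0],
    [2,2,0],
    [2,2,0],
    [2,2,0],
    [2,2,0]
  ],
  "angular": [
    [0,0,0],
    [0,0,0],
    [0,0,0],
    [0,0,0],
    [0,0,0],
    [0,0,0],
    [0,0,0],
    [0,0,0],
    [0,0,0],
    [0,0,0]
  ],
  "hand": [1,1,1,1,1,1,1,1,1,1]
}}

```text
time_s: 21.4
tool_pos: [0.5839, -0.2061, 0.0635]
ee_rot: [0.651, 0.269, 0.654, -0.276]
ft_force: [-11.9, -12.0, 12.5]
gripper_width: 0.0371
```

```bash
python3 look.py b9
```

```text
(540, 780, 3)
[ 0.5839135  -0.20608076  0.06349841] 21.5 [-10.9 -12.6  10.8] [-2.44  2.26  0.65] 0.037467239074872066
yaw rel mount -0.6905253020725459 tilt [-0.009 -0.008]
```

```bash
python3 - <<'E'
import cv2,numpy as np
a=[]
for t in("b5","b9"):
    s=cv2.imread(f"pics/scene_{t}.png")[215:275,85:150]; p=cv2.imread(f"pics/top_{t}.png")[170:225,395:450]
    f=lambda i:(255*(cv2.resize(i,(390,290),interpolation=cv2.INTER_CUBIC)/255.)**.45).astype('uint8')
    a.append(np.hstack([f(s),f(p)]))
cv2.imwrite("pics/cmp.png",np.vstack(a))
E
```

```text
(no output)
```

View pics/cmp.png

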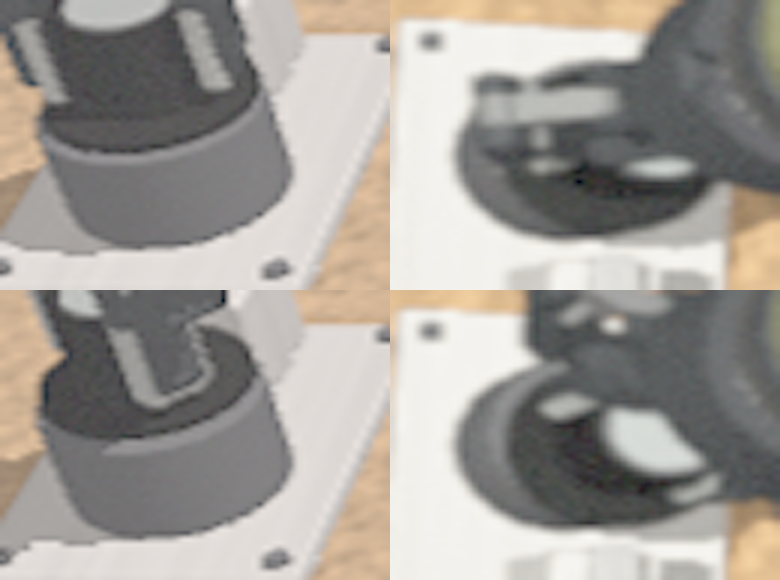

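Request:
{"fn": "jog_arm", "kwargs": {
  "delta_pos": [
    [0,0,0],
    [0,0,0],
    [0,0,0],
    [0,0,0],
    [0,0,0],
    [0,0,0],
    [0,0,0.3],
    [0,0,0.5],
    [0,0,0.5],
    [0,0,0.5]
  ],
  "angular": [
    [0,0,0.02],
    [0,0,0.04],
    [0,0,0.06],
    [0,0,0.08],
    [0,0,0.1],
    [0,0,0.12],
    [0,0,0.12],
    [0,0,0.12],
    [0,0,0.12],
    [0,0,0.12]
  ],
  "hand": [1,1,1,1,1,1,1,1,1,1]
}}

```text
time_s: 22.75
tool_pos: [0.5852, -0.205, 0.0635]
ee_rot: [0.666, 0.23, 0.669, -0.236]
ft_force: [-7.3, -9.5, 7.2]
gripper_width: 0.0376
```

```bash
python3 look.py b10
```

```text
(540, 780, 3)
[ 0.58519409 -0.20497671  0.0634822 ] 22.85 [-6.9 -9.3  7.1] [-1.97  1.55 -0.11] 0.037412387923883086
yaw rel mount -0.5716992924312412 tilt [-0.007 -0.005]
```

View pics/b10.png

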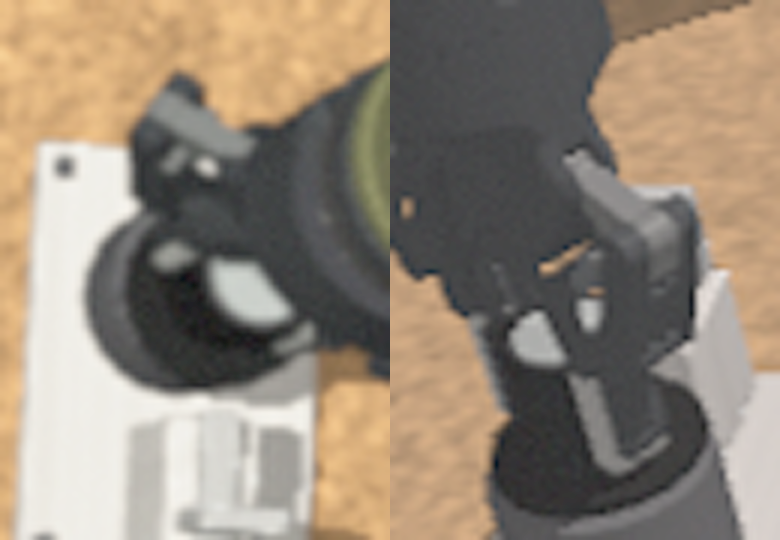

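Request:
{"fn": "jog_arm", "kwargs": {
  "delta_pos": [
    [0,0,0],
    [0,0,0],
    [0,0,0],
    [0,0,0],
    [0,0,0],
    [0,0,0],
    [0,0,0],
    [0,0,0],
    [0,0,0],
    [0,0,0]
  ],
  "angular": [
    [0,0,0.02],
    [0,0,0.04],
    [0,0,0.06],
    [0,0,0.06],
    [0,0,0.06],
    [0,0,0.06],
    [0,0,0.06],
    [0,0,0.06],
    [0,0,0.06],
    [0,0,0.06]
  ],
  "hand": [1,1,1,1,1,0.35,0.35,0.35,0.35,0.35]
}}

```text
time_s: 24.1
tool_pos: [0.5877, -0.2019, 0.0631]
ee_rot: [0.674, 0.212, 0.675, -0.212]
ft_force: [0.4, 0.0, 0.2]
gripper_width: 0.0554
```

```bash
python3 look.py b11
```

```text
(540, 780, 3)
[ 0.58764427 -0.20203692  0.0631769 ] 24.2 [ 0.1  0.1 -0.1] [-0.05  0.04  0.05] 0.05593124769823997
yaw rel mount -0.5087418009770552 tilt [-0.002  0.   ]
```

View pics/b11.png

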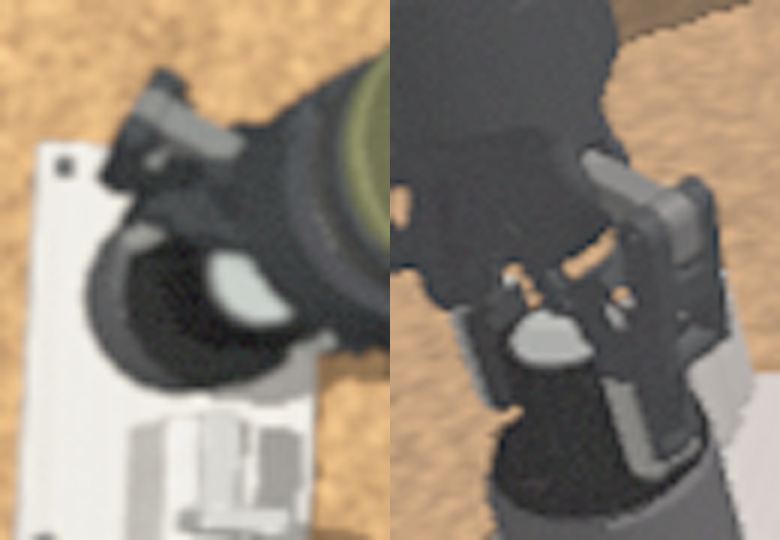

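Request:
{"fn": "jog_arm", "kwargs": {
  "delta_pos": [
    [-1,-1,0],
    [-1,-1,0],
    [-1,-1,0],
    [-1,-1,0],
    [-1,-1,0],
    [-1,-1,0],
    [-1,-1,0],
    [-1,-1,0],
    [-1,-1,0],
    [-1,-1,0]
  ],
  "angular": [
    [0,0,0],
    [0,0,0],
    [0,0,0],
    [0,0,0],
    [0,0,0],
    [0,0,-0.02],
    [0,0,-0.04],
    [0,0,-0.06],
    [0,0,-0.06],
    [0,0,-0.06]
  ],
  "hand": [1,1,1,1,1,1,1,1,1,1]
}}

```text
time_s: 25.45
tool_pos: [0.5854, -0.2049, 0.0636]
ee_rot: [0.667, 0.231, 0.669, -0.234]
ft_force: [-5.0, -4.9, 3.7]
gripper_width: 0.0372
```

```bash
python3 look.py b12
```

```text
(540, 780, 3)
[ 0.58533545 -0.20492064  0.06361534] 25.55 [-3.9 -5.2  4.6] [-1.13  0.84  0.35] 0.03724879866413611
yaw rel mount -0.5691940420564688 tilt [-0.005 -0.003]
```

Request:
{"fn": "jog_arm", "kwargs": {
  "delta_pos": [
    [0,0,0.5],
    [0,0,1],
    [0,0,1.5],
    [0,0,2],
    [0,0,2.5],
    [0,0,3],
    [0,0,3.5],
    [0,0,4],
    [0,0,4],
    [0,0,4]
  ],
  "angular": [
    [0,0,0],
    [0,0,0],
    [0,0,0],
    [0,0,0],
    [0,0,0],
    [0,0,0],
    [0,0,0],
    [0,0,0],
    [0,0,0],
    [0,0,0]
  ],
  "hand": [1,1,1,1,1,1,1,1,1,1]
}}

```text
time_s: 26.8
tool_pos: [0.5852, -0.2049, 0.0642]
ee_rot: [0.666, 0.231, 0.67, -0.234]
ft_force: [1.1, -6.7, -14.9]
gripper_width: 0.0371
```

Request:
{"fn": "jog_arm", "kwargs": {
  "delta_pos": [
    [0,0,2],
    [0,0,0],
    [0,0,-0.3],
    [0,0,-0.3],
    [0.5,0.5,-0.3],
    [1,1,-0.3],
    [1,1,-0.3],
    [1,1,-0.3],
    [1,1,-0.3],
    [1,1,-0.3]
  ],
  "angular": [
    [0,0,0],
    [0,0,0],
    [0,0,0.02],
    [0,0,0.04],
    [0,0,0.06],
    [0,0,0.06],
    [0,0,0.06],
    [0,0,0.06],
    [0,0,0.06],
    [0,0,0.06]
  ],
  "hand": [1,1,1,1,1,1,1,0.4,0.35,0.35]
}}

```text
time_s: 28.05
tool_pos: [0.5881, -0.2018, 0.0673]
ee_rot: [0.674, 0.212, 0.675, -0.212]
ft_force: [-0.6, -1.1, -0.5]
gripper_width: 0.0555
```

Request:
{"fn": "jog_arm", "kwargs": {
  "delta_pos": [
    [0,0,0],
    [0,0,4],
    [0,0,10],
    [0,0,20],
    [0,0,30],
    [0,0,42],
    [0,0,54],
    [0,0,66],
    [0,0,75],
    [0,0,80]
  ],
  "angular": [
    [0,0,0],
    [0,0,0],
    [0,0,0],
    [0,0,0],
    [0,0,0],
    [0,0,0],
    [0,0,0],
    [0,0,0],
    [0,0,0],
    [0,0,0]
  ],
  "hand": [0.35,0.35,0.35,0.35,0.35,0.35,0.35,0.35,0.35,0.35]
}}

```text
time_s: 29.3
tool_pos: [0.5878, -0.2023, 0.1477]
ee_rot: [0.674, 0.212, 0.675, -0.212]
ft_force: [0.1, -0.2, 0.9]
gripper_width: 0.0554
```

```bash
python3 look.py b13
```

```text
(540, 780, 3)
[ 0.58794428 -0.20226328  0.1474823 ] 29.4 [ 0.5 -0.5 -0.2] [-0.06  0.01  0.03] 0.055469424072955666
yaw rel mount -0.5088062908822886 tilt [-0.002 -0.   ]
```

View pics/b13.png

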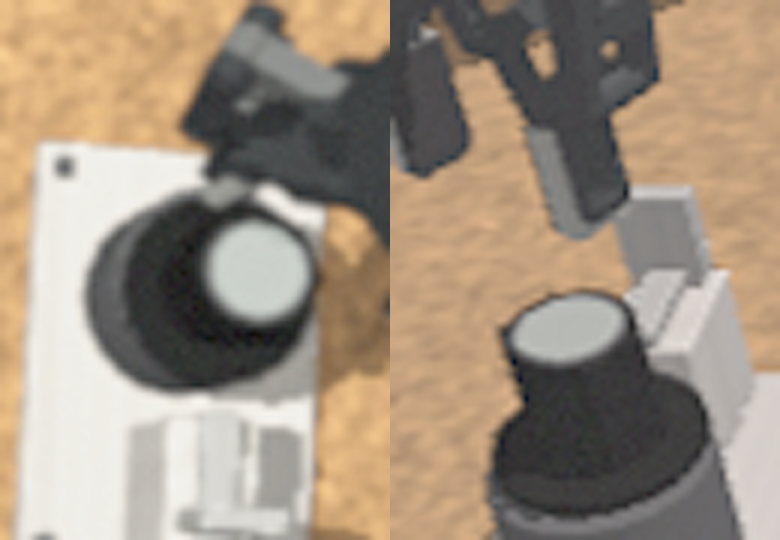

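```bash
python3 - <<'E'
import cv2,numpy as np
a=[]
for t in("b5","b13"):
    s=cv2.imread(f"pics/scene_{t}.png")[205:270,85:150]
    a.append((255*(cv2.resize(s,None,fx=6,fy=6,interpolation=cv2.INTER_CUBIC)/255.)**.45).astype('uint8'))
cv2.imwrite("pics/cmp2.png",np.hstack(a))
from h import *
from ov import draw,circ
im=(255*(cv2.resize(cv2.imread("pics/scene_b13.png")[205:270,85:150],None,fx=8,fy=8,interpolation=cv2.INTER_CUBIC)/255.)**.45).astype('uint8')
E
```

```text
(no output)
```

View pics/cmp2.png

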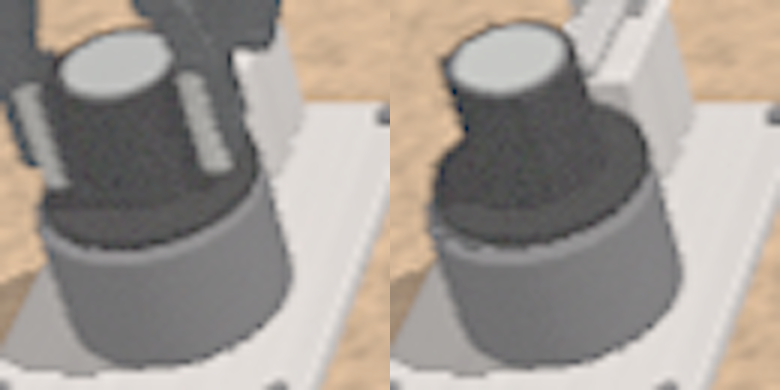

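Request:
{"fn": "jog_arm", "kwargs": {
  "delta_pos": [
    [-2,0,0],
    [-2,0,0],
    [-2,0,-10],
    [-2,0,-20],
    [-2,0,-30],
    [-2,0,-40],
    [-2,0,-45],
    [-2,0,-48],
    [-2,0,-50],
    [-2,0,-50]
  ],
  "angular": [
    [0,0,0],
    [0,0,0],
    [0,0,0],
    [0,0,0],
    [0,0,0],
    [0,0,0],
    [0,0,0],
    [0,0,0],
    [0,0,0],
    [0,0,0]
  ],
  "hand": [1,1,1,1,1,1,1,1,1,1]
}}

```text
time_s: 30.65
tool_pos: [0.5857, -0.2029, 0.0996]
ee_rot: [0.674, 0.211, 0.675, -0.213]
ft_force: [-4.7, -0.1, 12.6]
gripper_width: -0.0001
```

```bash
python3 - <<'E'
from h import *
m=np.array([.586,-.2025,-.10]); mm=mountT(m)
obs_s=cr(70,180,6,[(247,70),(330,68)]); 
obs_t=cr(380,165,6,[(240,430),(350,432)])
def ray(n,px,z):
    f=210/np.tan(np.radians(C[n][2]/2)); d=np.array([(px[0]-C[n][0])/f,(px[1]-C[n][1])/f,1]); Rm=np.array(R[n]); o=-Rm.T@np.array(T[n]); w=Rm.T@d
    return o+w*(z-o[2])/w[2]
Ri=Rn.from_euler('z',-m[2]).as_matrix()
for n,ob in(("scene",obs_s),("top",obs_t)):
    for p in ob-.45: 
        X=ray(n,p,.096); print(n,X.round(4),(Ri@(X-[m[0],m[1],0])).round(4))
# predict tab corners at top for candidate xt
for xt in(-.07,-.075,-.08,-.085):
    L=[(xt+s*.004,t*.013,.096) for s in(-1,1) for t in(-1,1)]
    print(xt,((proj("scene",mm(L))+.45-[70,180]+.5)*6-.5).round().tolist(),((proj("top",mm(L))+.45-[380,165]+.5)*6-.5).round().tolist())
E
```

```text
scene [ 0.5019 -0.2079  0.096 ] [-0.0831 -0.0138  0.096 ]
scene [ 0.5037 -0.1817  0.096 ] [-0.0839  0.0125  0.096 ]
top [ 0.5064 -0.1725  0.096 ] [-0.0822  0.0219  0.096 ]
top [ 0.505  -0.2071  0.096 ] [-0.0801 -0.0126  0.096 ]
-0.07 [[240.0, 87.0], [323.0, 86.0], [232.0, 101.0], [315.0, 101.0]] [[352.0, 413.0], [269.0, 406.0], [353.0, 387.0], [270.0, 381.0]]
-0.075 [[245.0, 77.0], [327.0, 77.0], [237.0, 92.0], [320.0, 92.0]] [[351.0, 428.0], [269.0, 422.0], [352.0, 403.0], [270.0, 397.0]]
-0.08 [[250.0, 68.0], [332.0, 68.0], [242.0, 83.0], [325.0, 82.0]] [[351.0, 444.0], [268.0, 438.0], [352.0, 419.0], [269.0, 413.0]]
-0.085 [[255.0, 59.0], [336.0, 59.0], [247.0, 74.0], [329.0, 73.0]] [[350.0, 460.0], [267.0, 454.0], [351.0, 435.0], [268.0, 428.0]]
```

Request:
{"fn": "jog_arm", "kwargs": {
  "delta_pos": [
    [0,0,10],
    [0,0,25],
    [0,0,45],
    [0,0,60],
    [-20,0,70],
    [-45,5,70],
    [-75,8,70],
    [-100,10,70],
    [-118,12,70],
    [-118,12,70]
  ],
  "angular": [
    [0,0,0],
    [0,0,0.06],
    [0,0,0.12],
    [0,0,0.18],
    [0,0,0.24],
    [0,0,0.3],
    [0,0,0.36],
    [0,0,0.42],
    [0,0,0.48],
    [0,0,0.508]
  ],
  "hand": [1,1,1,1,1,1,1,1,1,1]
}}

```text
time_s: 31.9
tool_pos: [0.4667, -0.19, 0.1672]
ee_rot: [0.705, 0.035, 0.707, -0.036]
ft_force: [0.2, 0.3, -0.2]
gripper_width: 0.0005
```

```bash
python3 look.py k1
```

```text
(540, 780, 3)
[ 0.46860699 -0.19040066  0.16731119] 32.0 [ 0.1 -0.2 -0.5] [0.03 0.   0.03] -5.2809592452395196e-05
yaw rel mount -0.0010283345786483988 tilt [-0.001 -0.001]
```

View pics/k1.png

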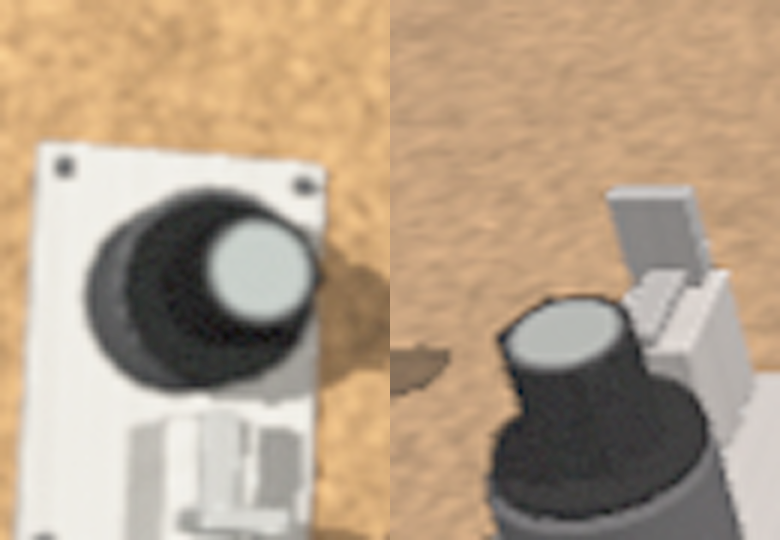

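Request:
{"fn": "jog_arm", "kwargs": {
  "delta_pos": [
    [0,0,-15],
    [0,0,-30],
    [0,0,-45],
    [0,0,-60],
    [0,0,-75],
    [0,0,-85],
    [0,0,-88],
    [4,-0.4,-88],
    [8,-0.8,-88],
    [10,-1,-88]
  ],
  "angular": [
    [0,0,0],
    [0,0,0],
    [0,0,0],
    [0,0,0],
    [0,0,0],
    [0,0,0],
    [0,0,0],
    [0,0,0],
    [0,0,0],
    [0,0,0]
  ],
  "hand": [1,1,1,1,1,1,1,1,1,1]
}}

```text
time_s: 33.25
tool_pos: [0.4785, -0.1914, 0.0794]
ee_rot: [0.706, 0.035, 0.707, -0.036]
ft_force: [0.3, -0.6, -0.1]
gripper_width: -0.0002
```

```bash
python3 look.py k2
```

```text
(540, 780, 3)
[ 0.47824735 -0.19132504  0.07925968] 33.35 [ 0.4 -0.4 -0.6] [ 0.07  0.   -0.02] -0.0003689481988351016
yaw rel mount -0.0007094969807910495 tilt [-0.001 -0.001]
```

View pics/k2.png

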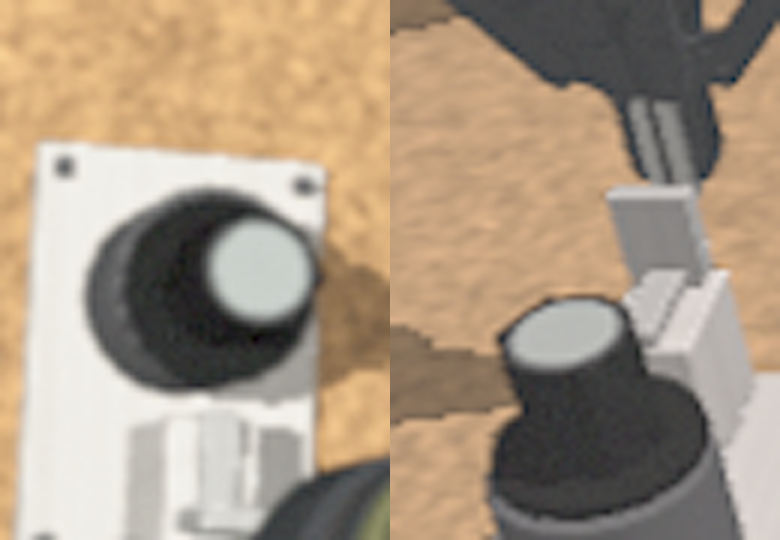

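Request:
{"fn": "jog_arm", "kwargs": {
  "delta_pos": [
    [3,-0.3,0],
    [6,-0.6,0],
    [8,-0.8,0],
    [10,-1,0],
    [12,-1.2,0],
    [14,-1.4,0],
    [16,-1.6,0],
    [18,-1.8,0],
    [20,-2,0],
    [22,-2.2,0]
  ],
  "angular": [
    [0,0,0],
    [0,0,0],
    [0,0,0],
    [0,0,0],
    [0,0,0],
    [0,0,0],
    [0,0,0],
    [0,0,0],
    [0,0,0],
    [0,0,0]
  ],
  "hand": [1,1,1,1,1,1,1,1,1,1]
}}

```text
time_s: 34.6
tool_pos: [0.4994, -0.1934, 0.0787]
ee_rot: [0.705, 0.035, 0.707, -0.036]
ft_force: [-2.5, -0.5, 1.2]
gripper_width: 0.0001
```

Request:
{"fn": "jog_arm", "kwargs": {
  "delta_pos": [
    [2,-0.2,0],
    [4,-0.4,0],
    [6,-0.6,0],
    [8,-0.8,0],
    [10,-1,0],
    [11,-1.1,0],
    [11,-1.1,0],
    [11,-1.1,0],
    [11,-1.1,0],
    [11,-1.1,0]
  ],
  "angular": [
    [0,0,0],
    [0,0,0],
    [0,0,0],
    [0,0,0],
    [0,0,0],
    [0,0,0],
    [0,0,0],
    [0,0,0],
    [0,0,0],
    [0,0,0]
  ],
  "hand": [1,1,1,1,1,1,1,1,1,1]
}}

```text
time_s: 35.85
tool_pos: [0.5088, -0.1944, 0.0787]
ee_rot: [0.704, 0.035, 0.708, -0.036]
ft_force: [-7.1, -1.0, 3.8]
gripper_width: 0.0001
```

```bash
python3 look.py k3
```

```text
(540, 780, 3)
[ 0.50880798 -0.19433754  0.07877306] 35.95 [-7.7 -0.9  3. ] [-0.18  1.37 -0.07] 9.234265356120352e-05
yaw rel mount -0.0011780751895269642 tilt [-0.006 -0.001]
```

View pics/k3.png

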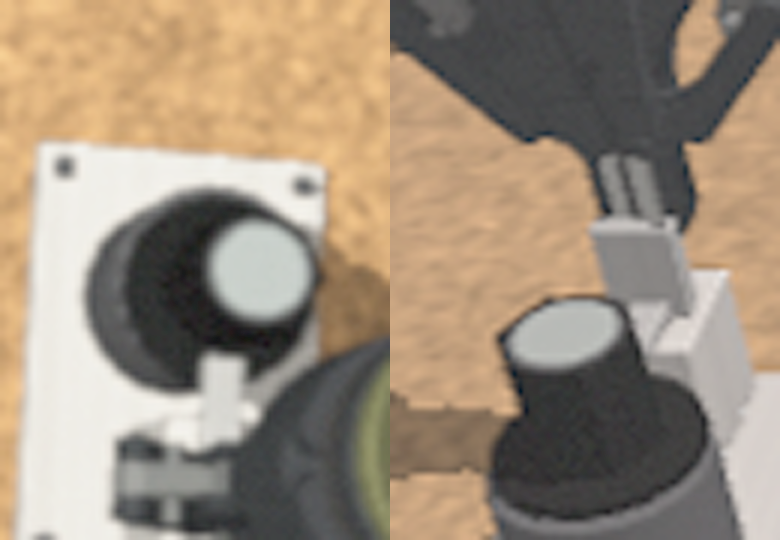

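Request:
{"fn": "jog_arm", "kwargs": {
  "delta_pos": [
    [1,-0.1,0],
    [2,-0.2,0],
    [3,-0.3,0],
    [3,-0.3,0],
    [3,-0.3,0],
    [3,-0.3,0],
    [3,-0.3,0],
    [3,-0.3,0],
    [3,-0.3,0],
    [3,-0.3,0]
  ],
  "angular": [
    [0,0,0],
    [0,0,0],
    [0,0,0],
    [0,0,0],
    [0,0,0],
    [0,0,0],
    [0,0,0],
    [0,0,0],
    [0,0,0],
    [0,0,0]
  ],
  "hand": [1,1,1,1,1,1,1,1,1,1]
}}

```text
time_s: 37.2
tool_pos: [0.5089, -0.1943, 0.0787]
ee_rot: [0.702, 0.035, 0.71, -0.036]
ft_force: [-12.4, -0.9, 8.7]
gripper_width: -0.0004
```

Request:
{"fn": "jog_arm", "kwargs": {
  "delta_pos": [
    [-4,0.4,0],
    [-10,1,0],
    [-18,1.8,0],
    [-28,2.8,0],
    [-40,4,10],
    [-55,5,30],
    [-70,5,50],
    [-90,5,70],
    [-110,5,80],
    [-110,5,80]
  ],
  "angular": [
    [0,0,0],
    [0,0,0],
    [0,0,0],
    [0,0,0],
    [0,0,0],
    [0,0,0],
    [0,0,0],
    [0,0,0],
    [0,0,0],
    [0,0,0]
  ],
  "hand": [1,1,1,1,1,1,1,1,1,1]
}}

```text
time_s: 38.45
tool_pos: [0.4027, -0.1898, 0.1602]
ee_rot: [0.706, 0.035, 0.706, -0.037]
ft_force: [-0.1, -0.2, -0.0]
gripper_width: 0.0002
```

```bash
python3 - <<'E'
from snap import *
from h import *
from ov import draw
snap("k4",{"top":(390,165,62,90,6),"scene":(75,175,65,90,6)})
a=[]
mm=mountT([.586,-.2025,-.1])
im=cv2.imread("pics/k4.png")
for n,(x,y),dx,w in(("top",(390,165),0,372),("scene",(75,175),372,390)):
    sub=im[:,dx:dx+w].copy()
    for xt,col in((-.0597,(0,0,255)),(-.0627,(0,255,0))):
        L=[(xt-.004,-.013,.096),(xt-.004,.013,.096),(xt+.004,.013,.096),(xt+.004,-.013,.096),(xt-.004,-.013,.096)]
        draw(sub,n,mm(L),x-.45,y-.45,6,col)
    im[:,dx:dx+w]=sub
cv2.imwrite("pics/k4o.png",im)
E
```

```text
(540, 762, 3)
```

View pics/k4.png

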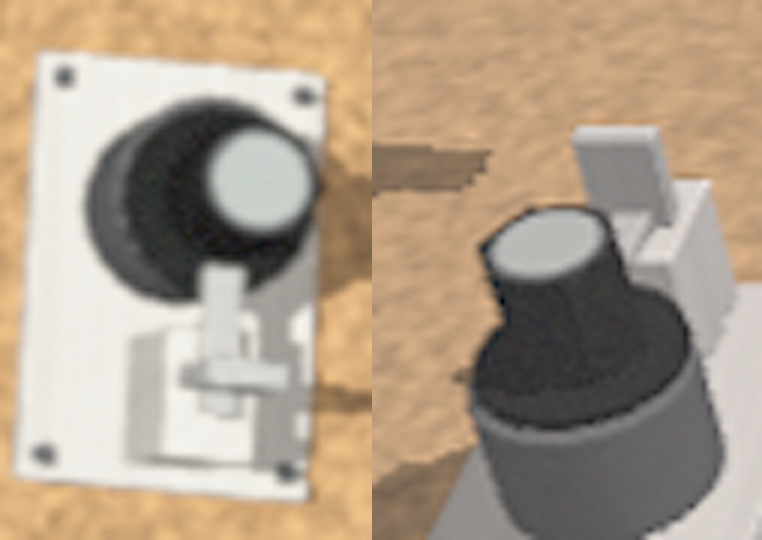

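View pics/k4o.png

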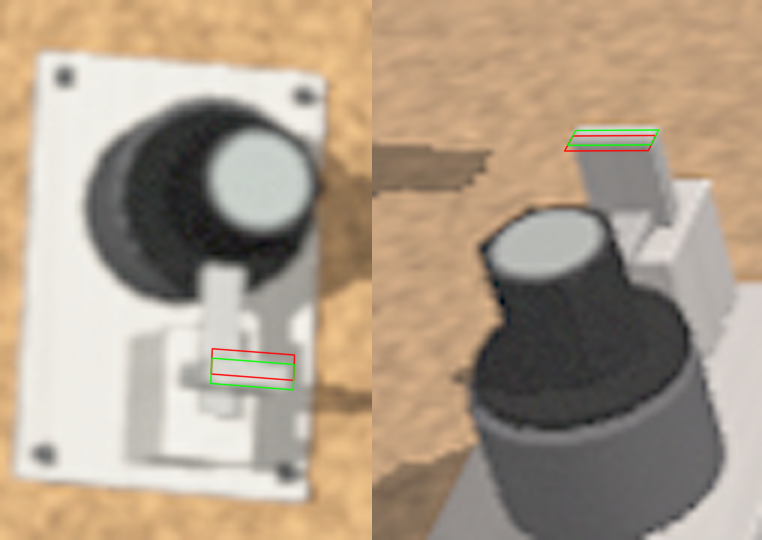

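```bash
python3 - <<'E'
import cv2,numpy as np
from h import *
a=cv2.imread("pics/scene_k1.png");b=cv2.imread("pics/scene_k4.png")
ta=a[187:202,172-75+75-70:]  # placeholder
# tab region in k1 scene: x 75+(608-390)/6=111..126, y 160+187/6=191..205
t=cv2.resize(a[188:202,108:129],None,fx=8,fy=8,interpolation=cv2.INTER_CUBIC)
s=cv2.resize(b[186:212,98:132],None,fx=8,fy=8,interpolation=cv2.INTER_CUBIC)
r=cv2.matchTemplate(s,t,cv2.TM_CCOEFF_NORMED);_,v,_,l=cv2.minMaxLoc(r);print(v,98+l[0]/8-108,186+l[1]/8-188)
mm=mountT([.586,-.2025,-.1])
for d in(.014,.016,.018,.02): print(d,(proj("scene",mm([(-.0797+d,0,.09)]))-proj("scene",mm([(-.0797,0,.09)]))).round(2))
a=cv2.imread("pics/top_k1.png");b=cv2.imread("pics/top_k4.png")
f=lambda i:cv2.resize(i[200:250,405:450],None,fx=8,fy=8,interpolation=cv2.INTER_CUBIC)
cv2.imwrite("pics/cmp3.png",np.hstack([f(cv2.imread("pics/top_k1.png")),f(b)]))
for X in((-.026,.006,.068),(-.026,-.006,.068),(-.046,.006,.068),(-.046,-.006,.068),(-.03,.006,.068),(-.03,-.006,.068)): print(X,((proj("top",mm([X]))+.45-[405,200]+.5)*8).round())
E
```

```text
0.9506352543830872 -2.875 5.125
0.014 [[-2.2   4.29]]
0.016 [[-2.52  4.92]]
0.018 [[-2.84  5.54]]
0.02 [[-3.16  6.17]]
(-0.026, 0.006, 0.068) [[161.  76.]]
(-0.026, -0.006, 0.068) [[210.  80.]]
(-0.046, 0.006, 0.068) [[157. 157.]]
(-0.046, -0.006, 0.068) [[206. 161.]]
(-0.03, 0.006, 0.068) [[160.  92.]]
(-0.03, -0.006, 0.068) [[209.  96.]]
```

View pics/cmp3.png

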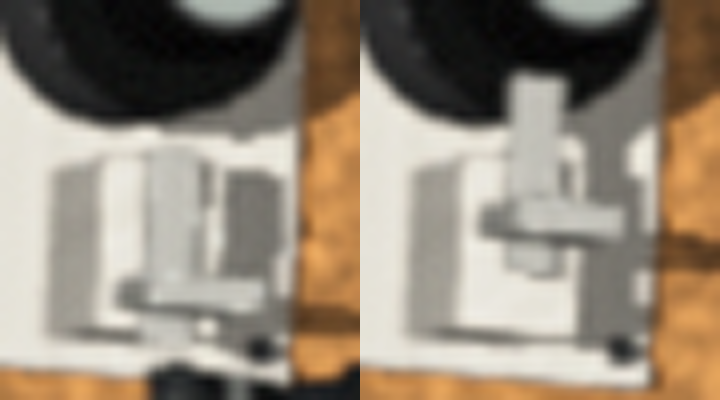

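```bash
python3 - <<'E'
from snap import *
snap("z",{"top":(0,0,560,420,.7),"scene":(0,0,560,420,.7)})
E
```

```text
(294, 784, 3)
```

View pics/z.png

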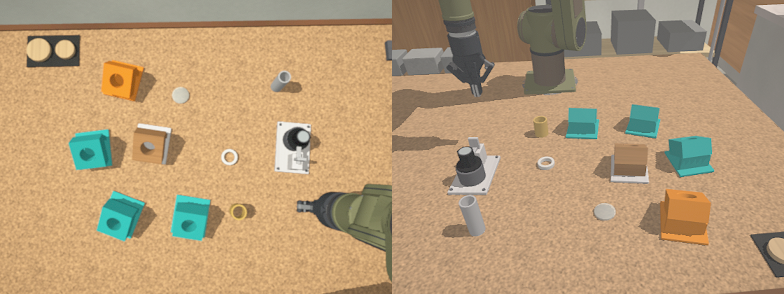

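```bash
python3 -c "
from plant import arm
print(arm.close_job())"
```

```text
the job is handed in; nothing more can be done
None
```

The job was handed in at about 38.5 s. All the steps were done in the order asked, but no verdict was reported.

**What I did**
- I lifted the cell out of the brown cradle along its leaning axis and stood it upright over the bore.
- I lowered it at about 0.15 rad anticlockwise from the mount's x. It went straight through the slots and stopped flange on rim. No back-and-forth search was needed.
- I turned it clockwise until the ring stopped, released it, pressed it down lightly to make sure it was seated, and pushed the keeper in. The arm is clear and touching nothing.

**What the last checks showed**
- **Home:** a light press on the barrel top met it at z 99.6 mm, where 99 mm is expected. The pictures show the flange on the rim.
- **Locked:** at the stop the resisting moment was 0.35–0.65 N m, against 0.08 N m ring friction. With the cell gripped, commanding the tool 4 mm up moved it only 0.6 mm and drew about 15 N.
- **Keeper:** it stopped hard at 12 N. The tongue tip is seen over the flange where "fully in" should be.
- **Bystanders:** the other parts stand where they were.

**Where the checks were less clean**
- At the stop the cell pivoted on one lug and shifted 2–3 mm sideways. I turned it back about 0.06 rad to re-centre it before letting go; the cam ring should stay where it was left.
- I opened the fingers while still commanding about 4 mm of lift, so the cell may have sat slightly raised. The press-down was done to correct that.
- The pictures gave 16.5–18.5 mm of keeper travel instead of 20 mm, although the tip position agrees with fully in. Either the images carry that error or the slide did not start quite fully out.

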